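# Stand the memo board in the rack and hold the bulldog clip open over its edge

### The arm

A 6-joint arm with a two-finger parallel gripper is mounted at the origin on the work surface. World frame = base frame: x ahead of the robot, y to its left, z up, the work surface at z = 0. Lengths are in m, angles in rad, forces in N, time in s.
With the tool pointing down it reaches from about 0.275 to 0.85 m from the base axis. Payload 5.2 kg.
Tool frame: the origin (TCP) lies on the centre line of the jaws, within the pads' length; the fingertips stand 19 mm ahead of it and the grasp point (between the pads) is the TCP; z points along the fingers, x is the direction in which the jaws open and shut, and the axes are right-handed (so a half turn about z gives the same grasp; the last joint's range is limited). The gripper opens to 85 mm and grips with 20 to 120 N. Pads are 22 mm wide; open, the fingers measure 114 mm over their backs; the gripper's body (76 mm by 85 mm) begins 54 mm behind the grasp point. The pads swing forward as they close: fully open they stand 13 mm farther back than shut.
Start: joints at [-1.321, 0.259, 1.535, -0, 1.348, -0.203], TCP at [0.241, -0.495, 0.25] pointing down, gripper open.
Joint ranges: [-3.14, 3.14], [-0.91, 2.08], [0.19, 2.58], [-1.22, 4.36], [0.22, 2.71], [-3.12, 3.12]. Speed limits (rad/s): [2.57, 2.57, 3.14, 3.14, 3.14, 3.14].

### API

Orientations are given as a 3x3 rotation matrix whose columns are the frame's x, y, z axes.
In Python, from rig import * gives the robot as it stands. The module is installed in compiled form; this text tells all that it offers.
- The arm moves only by the tool jog_arm, never from a script. Its argument "steps" is a list of rows, each an object with "grip": the opening, from 0 (shut) to 1 (fully open); "linear": the shift along the tool's x, y, z in cm, a list of three; "rotation": the turn, a rotation vector about the tool's x, y, z in rad, a list of three. In form: [{"grip": grip, "linear": [dx, dy, dz], "rotation": [rx, ry, rz]}, ...]. A call has 1 to 5 rows; each row shifts and turns the pose as measured when the row begins, along the tool's axes as they then stand; what a row does not reach is not made up. A row lasts 1/10 s, in which the tool goes at most 50 mm and 8.59 degrees, less where a joint would pass 70% of its speed; a pose out of reach is approached as far as the arm can. A call is refused whole if a number of a shift passes 5 or a number of a turn 0.15, either way. A call with a gripper value outside its range is refused whole. The fingers move at their own pace and stop on an object; "squeeze" is the grip in N (left out, the last holds). Time passes only in rows, so rows that do not move let the fingers close. It gives the time, the measured TCP pose, the force and the opening at its end, in the units of the state.
- read_state(): the state, without advancing time (a new reading comes with each control period).
- camera(name): name is "side" or "top" or "wrist"; returns (picture, depth): 480x640x3 uint8, blue, green, red; 480x640 float32, m along the optical axis (not along the pixel's ray), 0 where there is no reading.
- camera_info(name): a dict with "fx", "fy", "cx", "cy" (pixels), "eye" and "rotation" of the camera in the world; the wrist camera has in their place "hand_eye" (4x4, takes a point from camera to tool coordinates, whose origin is the TCP and whose axes are the tool frame's). Camera axes: x right, y up, looking along -z (the intrinsics and any distortion apply to the point x, -y, -z); pixel columns grow to the right and rows downward; lengths in m; the calibration is good to about 2 mm. A picture is of the moment at which its call begins: read the wrist's pose just before it. camera_info takes no time and is no camera call.
- close_job(): hands the job in, once; it reports no verdict.
The state is a dict: "time": time; "q": joint angles; "dq": joint speeds; "effort": joint torques, N m; "tcp_pos": TCP position; "tool_rot": TCP orientation; "force": force on the tool from outside, world axes, zero at the start; "wrist_torque": the same for the moment, N m; "grip_width": finger opening in m.
Only numpy, scipy, OpenCV 4.12 (cv2) and the standard library are available. Lean on these libraries where they do the work, as an engineer would, in place of code of your own. Each camera call takes 0.05 s, during which the arm holds its last target.

### The job

Take the bamboo memo board that stands on edge in the open wooden chest and stand it on edge, fully down and centred, in the middle slot of the bamboo rack, and let go of it. Then squeeze the bulldog clip off the chest's wall and bring it, squeezed wide open, over the middle of the board's top edge with one jaw hanging on each side well below the edge, so that I can slip a sheet in: finish while holding it gaping there in the gripper alone, not biting, pressing or resting on the board. Do not knock the other things on the desk about.

Things in the scene. Friction and masses are not known exactly. Their poses are not given: they have to be found in the camera images.
- board_mid (a point): centre of the memo board, a loose plain bamboo panel 8 mm thick (x), 130 mm wide (y), 110 mm tall (z), about 85 g. It stands on edge in a groove of the chest, its foot 6 mm and its top edge 116 mm above the desk, 46 mm of it showing above the chest's walls. Axes: x through its thickness, y along its width, z up.
- board_edge (a point): middle of the memo board's top edge, 55 mm above its centre, same axes
- chest: brown wooden chest, fixed, 200 x 152 x 70 mm (x, y, z), origin under its centre. Its sliding lid is drawn half off to +x and covers the +x half; the -x half is open. The end wall at -x is 8 mm thick, 70 mm high: the clip bites it from above. The board stands parallel to that wall, 81 mm from its middle plane to +x, in 11 mm side grooves.
- clip_grip (a point): midway between the two thumb ends (rolls 6 mm thick, 40 mm long along y) of the loose, symmetrical steel bulldog clip, 60 g, tails up, jaws down, biting the chest's wall; 46 mm above the wall's top at the start. Clip axes: z up, y along pivot and jaws, x the squeezing line. Over the rolls: 47 mm at the start, 21 mm at full gape, rising 4 mm. Squeezing them opens the jaws.
- clip_mouth (a point): midway between the clip's jaw tips, 79 mm below clip_grip and 38 mm below the pivot (a 10 mm coil that rests on the wall's top at the start), same axes. Jaws 72 mm wide along y; 8 mm apart at the start, 31 mm at full gape; the throat is free for 31 mm above this point.
- clip_a (a joint): opening of the clip's -x jaw, rad (the other mirrors it): 0 at the start (jaws 8 mm apart on the wall), -0.1 shut, 0.18 about 22 mm apart, 0.3 full gape (31 mm, a firm stop). Spring: about 6 N on each tail starts it, 8 to 13 N opens it fully, 25 N does no harm.
- rack: slotted rack of solid bamboo, fixed, 150 x 140 x 50 mm (x, y, z), origin under its centre. Three parallel slots run along y right through it, at x = -45, 0 and +45 mm, each 10 mm wide with rounded mouths (6 mm radius); slot floors are 10 mm above the desk, 40 mm below the rack's top. A low clear plaque stands in the slot at +45 mm; the middle slot is empty.
- rack_slot (a point): centre of the middle slot's floor, 10 mm above the desk; axes of the rack: x across the slot, y along it
- plaque: bystander: loose clear plastic plaque 8 x 100 x 60 mm in the rack's slot at +45 mm, its top 70 mm above the desk; origin under its centre
- mug: bystander: white ceramic mug with pencils, radius 41 mm, 95 mm tall, pencils to 185 mm; origin under its centre
- dish: bystander: chrome paper clip dish, radius 45 mm, 26 mm tall; origin under its centre
- tape: bystander: black tape holder 135 x 50 x 76 mm; origin under its centre
- protractor: bystander: flat red half-round protractor, 110 mm wide, 4 mm thick; origin under the middle of its straight edge
- eraser: bystander: small eraser 46 x 22 x 13 mm; origin under its centre
- stapler: bystander: stapler 130 x 34 x 50 mm; origin under its centre
Mind the look-alikes: they are no part of the job. Several things look just like the rack: the one meant starts farthest to the robot's right. Leave any green look-alike of the part that bears clip_grip alone.

How it is judged:
By the outcome, as a careful person would: the job done as asked, in the order asked, and still so for the second after the job is handed in, while the arm keeps its last pose, push and grip.
It also fails if it takes over 58 s, if anything falls off the work surface, if the arm or the gripper's body presses on something with over 40 N, if the wrist force passes 120 N, or if a joint passes its speed limit or range.

## Working session

There is one attempt and no reset: what is moved stays moved. The work goes in short steps, Python scripts to look and compute and a tool call to move; the robot and the scene stay as the last step left them, time stands still between calls to the robot, and variables do not carry over. Pictures are saved under pics/ and viewed, and the job is handed in when it is done.

Besides the shell and the picture viewer there is one more tool, called after ">>>" as a command line: name --argument value ..., lists and objects as JSON in quotes. jog_arm: Moves the arm, as the interface text tells. Its arguments: {"type":"object","properties":{"steps":{"type":"array"},"squeeze":{"type":"number"}},"required":["steps"]}

```bash
mkdir -p pics
cat > h.py <<'E'
from rig import *
import numpy as np, cv2
def snap(n,f):
    s=read_state(); im,d=camera(n); cv2.imwrite('pics/%s.png'%f,im); np.savez('pics/%s.npz'%f,im=im,d=d,p=s['tcp_pos'],R=s['tool_rot']); return im,d,s
def load(f):
    z=np.load('pics/%s.npz'%f); return z['im'],z['d'],z['p'],z['R']
def campose(n,p=None,R=None):
    c=camera_info(n)
    if n=='wrist':
        H=np.array(c['hand_eye']); R=np.array(R);return c,R@H[:3,3]+np.array(p),R@H[:3,:3]
    return c,np.array(c['eye']),np.array(c['rotation'])
def pts(n,u,v,d,p=None,R=None):
    c,e,Rc=campose(n,p,R); u=np.asarray(u,float);v=np.asarray(v,float);d=np.asarray(d,float)
    P=np.stack([(u-c['cx'])/c['fx']*d,-(v-c['cy'])/c['fy']*d,-d],-1)
    return P@Rc.T+e
def onz(n,u,v,z,p=None,R=None):
    c,e,Rc=campose(n,p,R); r=Rc@np.array([(u-c['cx'])/c['fx'],-(v-c['cy'])/c['fy'],-1]); return e+r*(z-e[2])/r[2]
E
python3 - <<'E'
from h import *
for n in ('top','side','wrist'):
    print(camera_info(n)); snap(n,n+'0')
s=read_state(); print(s)
E
```

```text
{'fx': 484.60443339717256, 'fy': 484.60443339717256, 'cx': 321.9542592109817, 'cy': 245.71857398761554, 'eye': array([0.39144652, 0.01088313, 1.19049357]), 'rotation': array([[-0.02316702,  0.98990513, -0.13982534],
       [-0.99973039, -0.02272067,  0.00478784],
       [ 0.00156259,  0.13989856,  0.99016461]])}
{'fx': 590.3214106621415, 'fy': 590.3214106621415, 'cx': 314.66405952421354, 'cy': 242.32051299519998, 'eye': array([ 0.10526637, -1.11198371,  0.80224766]), 'rotation': array([[ 0.92853996,  0.19982879, -0.31286099],
       [-0.37113319,  0.48019626, -0.79477777],
       [-0.0085848 ,  0.85409602,  0.52004451]])}
{'fx': 346.4877691319815, 'fy': 346.4877691319815, 'cx': 325.50284267384416, 'cy': 241.94518545284313, 'hand_eye': array([[ 9.99999746e-01, -7.09949207e-04,  6.19410209e-05,
         3.84923111e-04],
       [-6.52503324e-04, -9.47088226e-01, -3.20972688e-01,
        -8.19404239e-02],
       [ 2.86537917e-04,  3.20972566e-01, -9.47088449e-01,
        -1.23326389e-01],
       [ 0.00000000e+00,  0.00000000e+00,  0.00000000e+00,
         1.00000000e+00]])}
{'time': 0.15, 'q': array([-1.32078727e+00,  2.59212661e-01,  1.53584343e+00,  1.83073906e-05,
        1.34800243e+00, -2.02803755e-01]), 'dq': array([ 0.00091805, -0.00073137, -0.00363034,  0.00097681, -0.0011722 ,
        0.00080496]), 'effort': array([ 1.29529086e-03, -4.46391320e+01, -2.90820569e+01, -3.55431603e-04,
        8.12032929e-03, -2.42577602e-05]), 'tcp_pos': array([ 0.24055156, -0.49418181,  0.24964099]), 'tool_rot': array([[ 4.37492704e-01, -8.99221894e-01, -3.45375435e-04],
       [-8.99220820e-01, -4.37492729e-01,  1.42471517e-03],
       [-1.43223431e-03, -3.12733710e-04, -9.99998925e-01]]), 'force': array([ 0.1844339 , -0.14602451,  1.04197551]), 'wrist_torque': array([ 0.02543951, -0.03244068, -0.00358016]), 'grip_width': 0.08532656465733728}
```

View pics/top0.png

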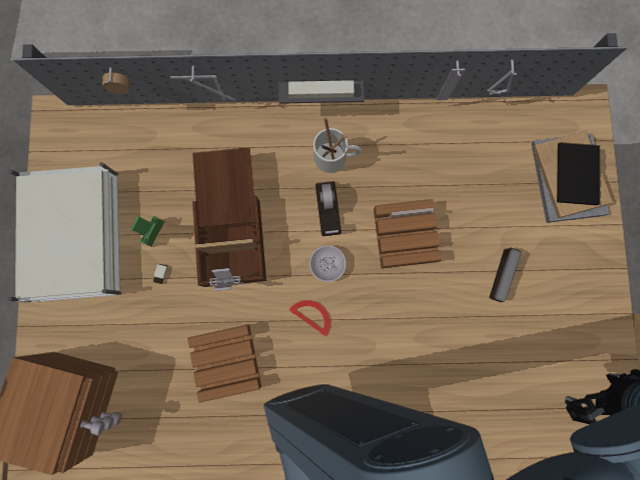

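View pics/side0.png

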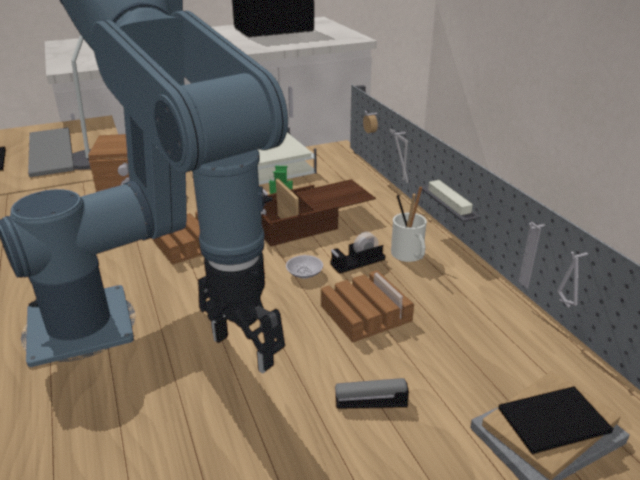

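View pics/wrist0.png

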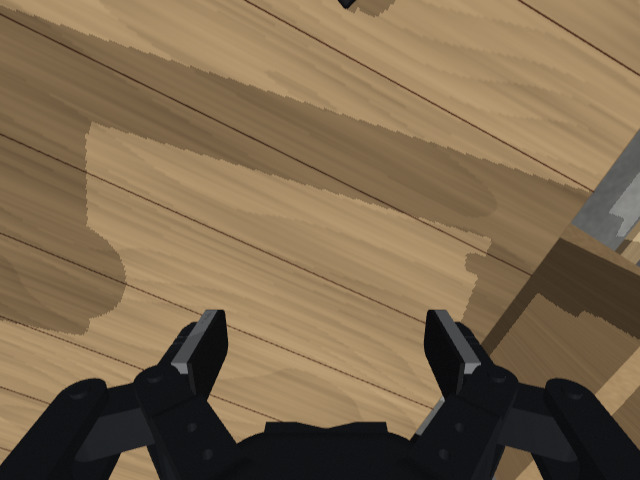

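The target rack is the one at top-image (408,233): it is farthest right and holds the plaque. The look-alike rack is at (224,362). The chest is at (228,215), with the board at about (225,243). The steel clip is at (222,278), and the green look-alike at (148,229). Next is a close crop and measurement.

Run:
```python
from h import *
im,d,p,R=load('top0')
a=cv2.resize(im[140:300,180:290],None,fx=3.6,fy=3.6,interpolation=cv2.INTER_CUBIC)
b=cv2.resize(im[190:280,360:460],None,fx=4,fy=4,interpolation=cv2.INTER_CUBIC)
h=max(a.shape[0],b.shape[0]);o=np.zeros((h,a.shape[1]+b.shape[1],3),np.uint8);o[:a.shape[0],:a.shape[1]]=a;o[:b.shape[0],a.shape[1]:]=b
print(a.shape,b.shape);cv2.imwrite('pics/crop0.png',o)
v,u=np.mgrid[0:480,0:640]
P=pts('top',u,v,d); np.save('pics/P0.npy',P)
def rect(m,name):
    q=P[m]; r=cv2.minAreaRect((q[:,:2]*1000).astype(np.float32)); print(name,m.sum(),r,q[:,2].mean(), q[:,:2].mean(0))
def reg(u0,u1,v0,v1,z0,z1): return (u>=u0)&(u<=u1)&(v>=v0)&(v<=v1)&(P[...,2]>z0)&(P[...,2]<z1)
rect(reg(360,450,190,280,.044,.056),'rack top')
rect(reg(360,450,190,280,.062,.08),'plaque')
rect(reg(180,280,225,260,.100,.13),'board top')
rect(reg(180,280,225,300,.062,.074),'chest walltop')
rect(reg(180,280,255,300,.08,.14),'clip')
for vv in range(262,296,3): print(vv,[round(float(x)*1000) for x in P[vv,205:245:3,2]])
rect(reg(125,170,205,250,.01,.2),'green')
```

```text
(576, 396, 3) (360, 400, 3)
rack top 2757 ((581.7854614257812, -200.22628784179688), (149.8047332763672, 141.07217407226562), 5.145584583282471) 0.04871720400317825 [ 0.58052455 -0.19955689]
plaque 160 ((627.2896118164062, -207.79034423828125), (8.880722999572754, 97.82713317871094), 5.461251258850098) 0.06866926325036733 [ 0.62717685 -0.20800222]
board top 266 ((554.8618774414062, 227.54257202148438), (9.28237533569336, 130.23020935058594), 4.689615249633789) 0.11292328311417678 [0.55427206 0.22745032]
chest walltop 632 ((539.5587158203125, 226.6312255859375), (145.58065795898438, 153.33935546875), 4.491687774658203) 0.0686738946690931 [0.52526747 0.22607684]
clip 286 ((474.7483825683594, 225.06866455078125), (47.60358428955078, 54.43614196777344), 5.483218193054199) 0.10122651996598893 [0.47602119 0.23096057]
262 [7, 4, 8, 5, 3, 6, 4, 5, 6, 1, 7, 4, 4, 6]
265 [6, 6, 4, 2, 4, 6, 6, 7, 3, 1190, 8, 2, 1, 11]
268 [10, 7, 5, 5, 6, 6, 120, 118, 12, 7, 8, 3, 9, 6]
271 [12, 2, 5, 117, 116, 111, 110, 111, 109, 3, 9, 5, 5, 9]
274 [13, 7, 2, 101, 98, 101, 93, 95, 96, 5, 6, 3, 11, 5]
277 [14, 2, 6, 7, 84, 81, 79, 77, 80, 70, 63, 75, 66, 72]
280 [18, 3, 73, 70, 78, 83, 81, 79, 80, 79, 76, 81, 70, 71]
283 [69, 70, 69, 69, 73, 75, 75, 77, 84, 82, 60, 51, 46, 0]
286 [14, 5, 1, -3, 99, 101, 104, 106, 103, 4, 0, -3, -1, -1]
289 [-1, -4, -2, 124, 120, 120, 117, 118, 1, 0, 0, -1, -3, 0]
292 [1, -2, 3, -1, -1, 0, 3, 2, 1, 2, -1, -1, 0, -1]
295 [-4, -2, 0, 1, 0, -3, 3, -3, -3, -2, 0, 0, -4, -1]
green 548 ((602.7739868164062, 420.17315673828125), (46.601985931396484, 70.29862213134766), 62.55129623413086) 0.050636551417261144 [0.60381834 0.42300917]
```

View pics/crop0.png

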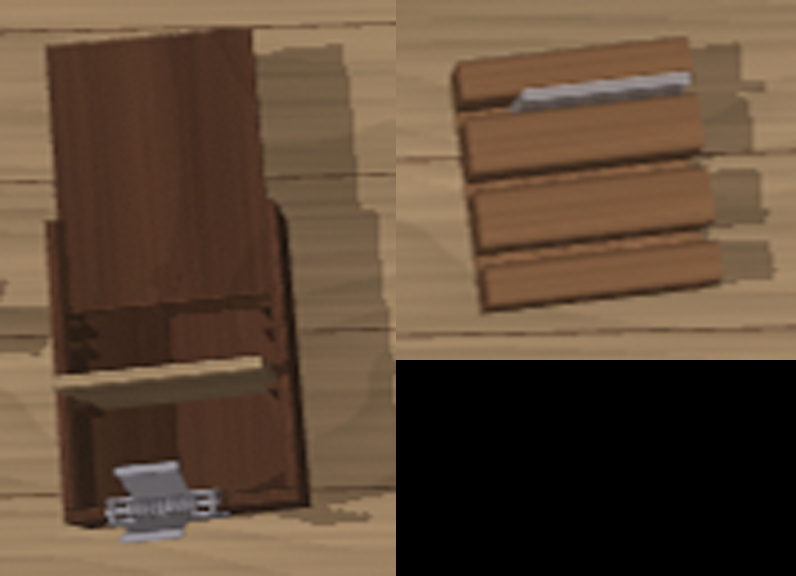

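The crop confirms the steel clip on the chest's near wall, the bamboo board with 9 x 130 mm measured on its top, and the rack with the plaque and an empty middle slot. I'll fly over the rack and refine it with the wrist camera on the way.

```bash
cat >> h.py <<'E'
from scipy.spatial.transform import Rotation as Ro
def Rdown(yaw):
    c,s=np.cos(yaw),np.sin(yaw); return np.array([[c,s,0],[s,-c,0],[0,0,-1.]])
def plan(pos,yaw,n,Rt=None):
    s=read_state(); p=np.array(s['tcp_pos']);R=np.array(s['tool_rot']); Rt=Rdown(yaw) if Rt is None else Rt
    rv=Ro.from_matrix(R.T@Rt).as_rotvec(); dp=np.array(pos)-p
    print('tool lin cm now',np.round(R.T@dp*100,2),'rot',np.round(rv,4),'n',n, 'grip',s['grip_width'],'F',np.round(s['force'],1))
    for i in range(n):
        Ri=R@Ro.from_rotvec(rv*i/n).as_matrix()
        print(np.round(Ri.T@dp/n*100,2).tolist(),np.round(rv/n,4).tolist())
E
python3 - <<'E'
from h import *
plan([.5818,-.2002,.25],np.radians(5.1),10)
E
```

```text
tool lin cm now [-1.151e+01 -4.355e+01 -1.000e-02] rot [-1.100e-03  1.100e-03 -1.207e+00] n 10 grip 0.08532656465733728 F [ 0.2 -0.1  1. ]
[-1.15, -4.35, -0.0] [-0.0001, 0.0001, -0.1207]
[-0.62, -4.46, -0.0] [-0.0001, 0.0001, -0.1207]
[-0.08, -4.5, -0.0] [-0.0001, 0.0001, -0.1207]
[0.47, -4.48, -0.0] [-0.0001, 0.0001, -0.1207]
[1.0, -4.39, -0.0] [-0.0001, 0.0001, -0.1207]
[1.52, -4.24, -0.0] [-0.0001, 0.0001, -0.1207]
[2.02, -4.02, -0.0] [-0.0001, 0.0001, -0.1207]
[2.49, -3.75, -0.0] [-0.0001, 0.0001, -0.1207]
[2.93, -3.42, -0.0] [-0.0001, 0.0001, -0.1207]
[3.32, -3.05, -0.0] [-0.0001, 0.0001, -0.1207]
```

>>> jog_arm --steps '[{"grip": 1, "linear": [-1.1, -4.3, 0], "rotation": [0, 0, -0.12]}, {"grip": 1, "linear": [-0.6, -4.5, 0], "rotation": [0, 0, -0.12]}, {"grip": 1, "linear": [0, -4.5, 0], "rotation": [0, 0, -0.12]}, {"grip": 1, "linear": [0.5, -4.5, 0], "rotation": [0, 0, -0.12]}, {"grip": 1, "linear": [1, -4.4, 0], "rotation": [0, 0, -0.12]}]' --squeeze 40

```text
time: 0.65
tcp_pos: [0.4121, -0.3479, 0.2474]
tool_rot: [[0.873, -0.487, -0.003], [-0.487, -0.873, 0.002], [-0.004, -0.0, -1.0]]
force: [0.3, -0.2, 0.2]
grip_width: 0.0854
```

Run:
```python
from h import *
plan([.5818,-.2002,.25],np.radians(5.1),8)
```

```text
tool lin cm now [  7.63 -21.16  -0.28] rot [-0.0015  0.0035 -0.5975] n 8 grip 0.0853500509884097 F [ 0.3 -0.2  0.2]
[0.95, -2.65, -0.03] [-0.0002, 0.0004, -0.0747]
[1.15, -2.57, -0.03] [-0.0002, 0.0004, -0.0747]
[1.34, -2.47, -0.03] [-0.0002, 0.0004, -0.0747]
[1.52, -2.37, -0.03] [-0.0002, 0.0004, -0.0747]
[1.69, -2.25, -0.03] [-0.0002, 0.0004, -0.0747]
[1.85, -2.12, -0.03] [-0.0002, 0.0004, -0.0747]
[2.01, -1.97, -0.03] [-0.0002, 0.0004, -0.0747]
[2.15, -1.82, -0.03] [-0.0002, 0.0004, -0.0747]
```

>>> jog_arm --steps '[{"grip": 1, "linear": [1.6, -4.3, 0], "rotation": [0, 0, -0.12]}, {"grip": 1, "linear": [2.1, -4.1, 0], "rotation": [0, 0, -0.12]}, {"grip": 1, "linear": [2.6, -3.8, 0], "rotation": [0, 0, -0.12]}, {"grip": 1, "linear": [3, -3.4, 0], "rotation": [0, 0, -0.12]}, {"grip": 1, "linear": [3.4, -3, -0.3], "rotation": [0, 0, -0.12]}]'

```text
time: 1.15
tcp_pos: [0.5905, -0.1906, 0.2485]
tool_rot: [[0.993, 0.116, -0.006], [0.116, -0.993, 0.003], [-0.005, -0.004, -1.0]]
force: [0.1, -1.0, -0.3]
grip_width: 0.0852
```

Run:
```python
from h import *
im,d,s=snap('wrist','w1'); print(s['tcp_pos'],np.degrees(np.arctan2(s['tool_rot'][1,0],s['tool_rot'][0,0])),s['dq'])
v,u=np.mgrid[0:480,0:640]; P=pts('wrist',u,v,d,s['tcp_pos'],s['tool_rot'])
np.save('pics/P1.npy',P)
def rect(m,name):
    q=P[m]; r=cv2.minAreaRect((q[:,:2]*1000).astype(np.float32)); print(name,m.sum(),r,q[:,2].mean())
near=(np.hypot(P[...,0]-.582,P[...,1]+.2)<.12)&(d>.2)
rect(near&(P[...,2]>.045)&(P[...,2]<.055),'rack');rect(near&(P[...,2]>.062)&(P[...,2]<.08),'plaque')
# slot floor
rect(near&(P[...,2]>.005)&(P[...,2]<.015)&(np.hypot(P[...,0]-.582,P[...,1]+.2)<.025),'slotfl')
```

```text
[ 0.59052442 -0.19055356  0.24852821] 6.688891763268201 [ 0.74220612  0.39934771 -0.66475455  0.00184216  0.2602451  -0.49993832]
rack 16804 ((583.2381591796875, -202.29400634765625), (149.55239868164062, 140.71243286132812), 5.330331802368164) 0.04918146131336663
plaque 968 ((629.0421142578125, -210.2750701904297), (8.211787223815918, 100.00238800048828), 5.278062343597412) 0.06910825394939635
slotfl 411 ((583.1494140625, -199.97853088378906), (9.628357887268066, 48.91143798828125), 5.816774368286133) 0.009561796966783671
```

View pics/w1.png

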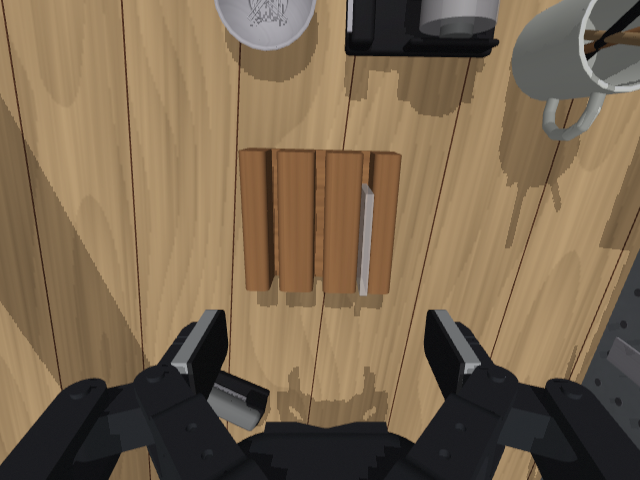

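Wrist view: rack at px (240-400, 148-295), middle slot at column 320, empty. Rack centre is (0.583, -0.202), yaw 5.3°, and it agrees with the top camera. On to the board.

Run:
```python
from h import *
plan([.540,.2275,.25],np.radians(4.7),9)
```

```text
tool lin cm now [ -0.27 -41.63   0.18] rot [-0.0068 -0.0001  0.0451] n 9 grip 0.08543143567492995 F [2.5 2.2 1.3]
[-0.03, -4.63, 0.02] [-0.0008, -0.0, 0.005]
[-0.05, -4.63, 0.02] [-0.0008, -0.0, 0.005]
[-0.08, -4.63, 0.01] [-0.0008, -0.0, 0.005]
[-0.1, -4.62, 0.01] [-0.0008, -0.0, 0.005]
[-0.12, -4.62, 0.01] [-0.0008, -0.0, 0.005]
[-0.15, -4.62, 0.0] [-0.0008, -0.0, 0.005]
[-0.17, -4.62, -0.0] [-0.0008, -0.0, 0.005]
[-0.19, -4.62, -0.0] [-0.0008, -0.0, 0.005]
[-0.21, -4.62, -0.01] [-0.0008, -0.0, 0.005]
```

>>> jog_arm --steps '[{"grip": 0.5, "linear": [0, -4.6, 0], "rotation": [0, 0, 0.01]}, {"grip": 0.5, "linear": [0, -4.6, 0], "rotation": [0, 0, 0.01]}, {"grip": 0.5, "linear": [0, -4.6, 0], "rotation": [0, 0, 0.01]}, {"grip": 0.5, "linear": [-0.1, -4.6, 0], "rotation": [0, 0, 0.01]}, {"grip": 0.5, "linear": [-0.1, -4.6, 0], "rotation": [0, 0, 0]}]'

```text
time: 1.7
tcp_pos: [0.5699, 0.0445, 0.2467]
tool_rot: [[0.997, 0.081, -0.004], [0.081, -0.997, 0.006], [-0.003, -0.006, -1.0]]
force: [0.9, 0.6, 0.1]
grip_width: 0.0426
```

>>> jog_arm --steps '[{"grip": 0.5, "linear": [-0.2, -4.6, 0], "rotation": [0, 0, 0]}, {"grip": 0.5, "linear": [-0.2, -4.6, 0], "rotation": [0, 0, 0]}, {"grip": 0.5, "linear": [-0.2, -4.6, 0], "rotation": [0, 0, 0]}, {"grip": 0.5, "linear": [-0.2, -4.0, 0], "rotation": [0, 0, 0]}, {"grip": 0.5, "linear": [0, 0, 0], "rotation": [0, 0, 0]}]'

```text
time: 2.2
tcp_pos: [0.5431, 0.2327, 0.2466]
tool_rot: [[0.997, 0.083, -0.006], [0.083, -0.997, 0.008], [-0.005, -0.009, -1.0]]
force: [0.9, -0.4, -0.4]
grip_width: 0.0428
```

Run:
```python
from h import *
im,d,s=snap('wrist','w2'); print(s['tcp_pos'],np.degrees(np.arctan2(s['tool_rot'][1,0],s['tool_rot'][0,0])),s['dq'])
v,u=np.mgrid[0:480,0:640]; P=pts('wrist',u,v,d,s['tcp_pos'],s['tool_rot'])
np.save('pics/P2.npy',P)
def rect(m,name):
    q=P[m]; r=cv2.minAreaRect((q[:,:2]*1000).astype(np.float32)); print(name,m.sum(),r,q[:,2].mean(),q[:,2].max())
c=np.hypot(P[...,0]-.555,P[...,1]-.2275)
al=(P[...,0]-.555)+.08*(P[...,1]-.2275)
rect((c<.09)&(abs(al)<.015)&(P[...,2]>.112)&(P[...,2]<.12),'board')
cl=np.hypot(P[...,0]-.474,P[...,1]-.227)
ok=d>.15
rect((cl<.045)&(P[...,2]>.10)&(P[...,2]<.13)&ok,'clip')
rect((cl<.045)&(P[...,2]>.112)&(P[...,2]<.13)&ok&(P[...,0]<.474),'roll-')
rect((cl<.045)&(P[...,2]>.112)&(P[...,2]<.13)&ok&(P[...,0]>.474),'roll+')
rect((cl<.065)&(P[...,2]>.074)&(P[...,2]<.085)&ok,'pivot')
```

```text
[0.54310079 0.23271275 0.24661677] 4.772618669286294 [-0.03356937 -0.00161069  0.01352274 -0.05030608 -0.00422386 -0.02482631]
board 1629 ((555.889404296875, 226.1697540283203), (8.056638717651367, 129.1024932861328), 4.559700012207031) 0.11545856296731656 0.11768142126722503
clip 1296 ((474.94317626953125, 230.7635955810547), (47.861019134521484, 39.27489471435547), 4.547992706298828) 0.11341581199811153 0.12088670959893011
roll- 448 ((454.297119140625, 229.12132263183594), (6.438486576080322, 39.27489471435547), 4.547992706298828) 0.11744635587216667 0.12045754145117632
roll+ 378 ((495.6421203613281, 232.6007080078125), (6.3208160400390625, 38.89042663574219), 4.8189778327941895) 0.11811075521510883 0.12088670959893011
pivot 1373 ((473.87396240234375, 230.10589599609375), (21.748197555541992, 72.03699493408203), 1.4812982082366943) 0.07854169292273575 0.0849999462364604
```

View pics/w2.png

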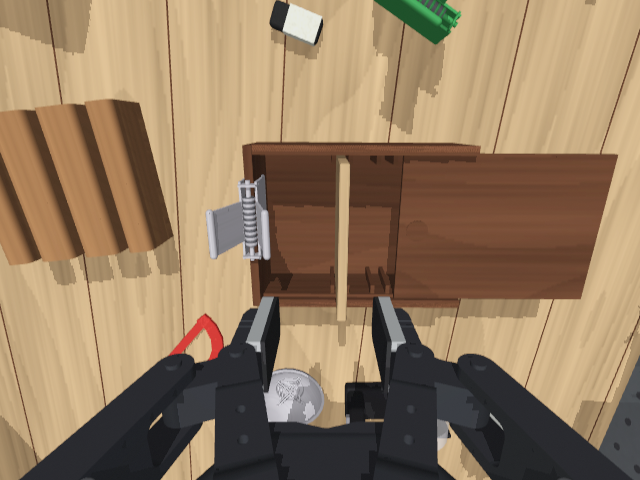

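Wrist view: board's top edge at px (343,160)–(342,320), chest clip at (238,220), green look-alike at (430,15). Board top middle is (0.5558, 0.2262, 0.116), yaw 4.6°. clip_grip is (0.475, 0.2307), and the 81 mm spacing checks out.

Run:
```python
from h import *
plan([.5558,.2262,.15],np.radians(4.6),3)
```

```text
tool lin cm now [1.24 0.61 9.64] rot [-0.0069  0.0056  0.0022] n 3 grip 0.04280233759568401 F [ 0.1 -0.2  0.1]
[0.41, 0.2, 3.21] [-0.0023, 0.0019, 0.0007]
[0.41, 0.2, 3.21] [-0.0023, 0.0019, 0.0007]
[0.4, 0.19, 3.22] [-0.0023, 0.0019, 0.0007]
```

>>> jog_arm --steps '[{"grip": 0.5, "linear": [0.5, 0.2, 3], "rotation": [-0.003, 0.002, 0]}, {"grip": 0.5, "linear": [0.4, 0.2, 3], "rotation": [-0.003, 0.002, 0]}, {"grip": 0.5, "linear": [0.3, 0.1, 3], "rotation": [-0.002, 0.002, 0]}, {"grip": 0.5, "linear": [0, 0, 0], "rotation": [0, 0, 0]}]'

```text
time: 2.65
tcp_pos: [0.5574, 0.223, 0.1548]
tool_rot: [[0.997, 0.081, 0.004], [0.081, -0.997, -0.003], [0.003, 0.003, -1.0]]
force: [-0.6, -0.5, -0.3]
grip_width: 0.0428
```

Run:
```python
from h import *
plan([.5558,.2262,.099],np.radians(4.6),3)
```

```text
tool lin cm now [-0.15 -0.35  5.58] rot [ 0.0035 -0.0034  0.0003] n 3 grip 0.04283287257706464 F [-0.6 -0.5 -0.3]
[-0.05, -0.12, 1.86] [0.0012, -0.0011, 0.0001]
[-0.05, -0.11, 1.86] [0.0012, -0.0011, 0.0001]
[-0.05, -0.11, 1.86] [0.0012, -0.0011, 0.0001]
```

>>> jog_arm --steps '[{"grip": 0.5, "linear": [-0.1, -0.2, 2], "rotation": [0.002, -0.002, 0]}, {"grip": 0.5, "linear": [0, -0.1, 2], "rotation": [0.001, -0.001, 0]}, {"grip": 0.5, "linear": [0, 0, 1.4], "rotation": [0, 0, 0]}, {"grip": 0.5, "linear": [0, 0, 0], "rotation": [0, 0, 0]}]'

```text
time: 3.05
tcp_pos: [0.5593, 0.2216, 0.1032]
tool_rot: [[0.997, 0.075, 0.004], [0.075, -0.997, -0.001], [0.004, 0.001, -1.0]]
force: [-0.2, -0.1, -0.1]
grip_width: 0.0426
```

Run:
```python
from h import *
plan([.5558,.2262,.099],np.radians(4.6),1)
snap('wrist','w3')
```

```text
tool lin cm now [-0.31 -0.49  0.42] rot [ 0.0011 -0.0039 -0.0051] n 1 grip 0.04261331459620074 F [-0.2 -0.1 -0.1]
[-0.31, -0.49, 0.42] [0.0011, -0.0039, -0.0051]
```

View pics/w3.png

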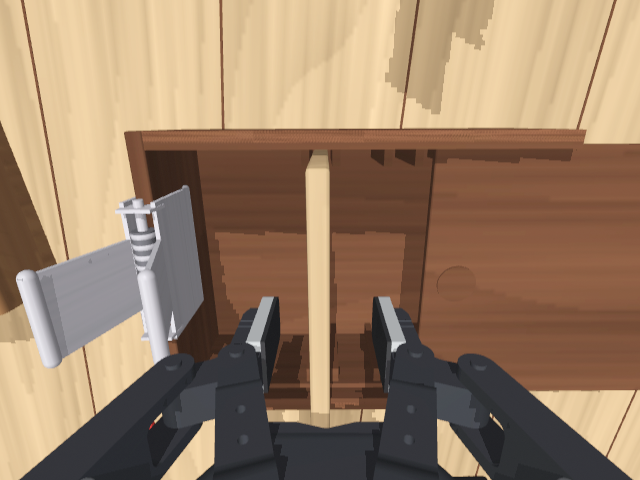

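The board at column 318 sits between the pads, which are at columns 265 and 385. I'll correct the small drift and then close.

>>> jog_arm --steps '[{"grip": 0.5, "linear": [-0.3, -0.5, 0.5], "rotation": [0.001, -0.004, -0.005]}, {"grip": 0.5, "linear": [-0.1, -0.1, 0.1], "rotation": [0, 0, 0]}]'

```text
time: 3.3
tcp_pos: [0.5572, 0.2275, 0.1006]
tool_rot: [[0.997, 0.079, 0.005], [0.079, -0.997, 0.001], [0.006, -0.001, -1.0]]
force: [-0.4, 0.1, -1.1]
grip_width: 0.0427
```

Run:
```python
from h import *
plan([.5558,.2262,.099],np.radians(4.6),1)
```

```text
tool lin cm now [-0.15  0.11  0.16] rot [-0.0006 -0.0056 -0.0007] n 1 grip 0.04272332281356424 F [-0.4  0.1 -1.1]
[-0.15, 0.11, 0.16] [-0.0006, -0.0056, -0.0007]
```

>>> jog_arm --steps '[{"grip": 0.5, "linear": [-0.2, 0.1, 0.1], "rotation": [0, -0.006, 0]}, {"grip": 0.2, "linear": [0, 0, 0], "rotation": [0, 0, 0]}, {"grip": 0, "linear": [0, 0, 0], "rotation": [0, 0, 0]}, {"grip": 0, "linear": [0, 0, 0], "rotation": [0, 0, 0]}, {"grip": 0, "linear": [0, 0, 0], "rotation": [0, 0, 0]}]' --squeeze 40

```text
time: 3.8
tcp_pos: [0.5559, 0.2271, 0.1018]
tool_rot: [[0.997, 0.081, 0.003], [0.081, -0.997, 0.001], [0.003, -0.001, -1.0]]
force: [-0.3, -0.2, 0.6]
grip_width: 0.0075
```

Run:
```python
from h import *
plan([.5558,.2262,.099],np.radians(4.6),1); s=read_state();print(s['tcp_pos'],s['wrist_torque'])
```

```text
tool lin cm now [-0.02  0.09  0.28] rot [-0.001  -0.0028  0.0006] n 1 grip 0.007469171371079001 F [-0.3 -0.2  0.6]
[-0.02, 0.09, 0.28] [-0.001, -0.0028, 0.0006]
[0.55588842 0.22712629 0.10179956] [-0.02787626 -0.0052704   0.01733801]
```

>>> jog_arm --steps '[{"grip": 0, "linear": [0, 0, -1], "rotation": [0, 0, 0]}, {"grip": 0, "linear": [0, 0, -1.5], "rotation": [0, 0, 0]}, {"grip": 0, "linear": [0, 0, -1.5], "rotation": [0, 0, 0]}]'

```text
time: 4.1
tcp_pos: [0.5552, 0.2267, 0.1414]
tool_rot: [[0.997, 0.08, -0.001], [0.08, -0.997, 0.0], [-0.001, -0.0, -1.0]]
force: [0.8, 0.2, -1.1]
grip_width: 0.0074
```

Run:
```python
from h import *
plan([.5558,.2271,.225],np.radians(4.6),3); s=read_state();print(s['tcp_pos'],s['wrist_torque'])
```

```text
tool lin cm now [ 0.06 -0.04 -8.36] rot [-0.0004  0.0006  0.0001] n 3 grip 0.007443043892104231 F [ 0.8  0.2 -1.1]
[0.02, -0.01, -2.79] [-0.0001, 0.0002, 0.0]
[0.02, -0.01, -2.79] [-0.0001, 0.0002, 0.0]
[0.02, -0.01, -2.79] [-0.0001, 0.0002, 0.0]
[0.55519055 0.22667305 0.14136809] [-0.02246997 -0.16661121 -0.07713136]
```

>>> jog_arm --steps '[{"grip": 0, "linear": [0.1, 0, -2.8], "rotation": [0, 0, 0]}, {"grip": 0, "linear": [0, 0, -2.8], "rotation": [0, 0, 0]}, {"grip": 0, "linear": [0, 0, -2.5], "rotation": [0, 0, 0]}, {"grip": 0, "linear": [0, 0, 0], "rotation": [0, 0, 0]}]'

```text
time: 4.5
tcp_pos: [0.5571, 0.2267, 0.2295]
tool_rot: [[0.997, 0.08, 0.003], [0.08, -0.997, 0.001], [0.003, -0.001, -1.0]]
force: [1.0, 0.1, -0.9]
grip_width: 0.0073
```

Run:
```python
from h import *
s=read_state();print(s['tcp_pos'],s['wrist_torque'])
snap('wrist','w4');snap('side','s4')
plan([.583,-.202,.225],np.radians(5.3),10)
```

```text
[0.5571183  0.22673727 0.2295457 ] [ 0.0018616   0.01514356 -0.01523172]
tool lin cm now [-0.67 42.92  0.06] rot [-0.0001  0.0027 -0.0124] n 10 grip 0.007564953984701974 F [ 0.7  0.7 -0.5]
[-0.07, 4.29, 0.01] [-0.0, 0.0003, -0.0012]
[-0.07, 4.29, 0.01] [-0.0, 0.0003, -0.0012]
[-0.08, 4.29, 0.01] [-0.0, 0.0003, -0.0012]
[-0.08, 4.29, 0.01] [-0.0, 0.0003, -0.0012]
[-0.09, 4.29, 0.01] [-0.0, 0.0003, -0.0012]
[-0.09, 4.29, 0.01] [-0.0, 0.0003, -0.0012]
[-0.1, 4.29, 0.01] [-0.0, 0.0003, -0.0012]
[-0.1, 4.29, 0.01] [-0.0, 0.0003, -0.0012]
[-0.11, 4.29, 0.01] [-0.0, 0.0003, -0.0012]
[-0.11, 4.29, 0.01] [-0.0, 0.0003, -0.0012]
```

View pics/w4.png

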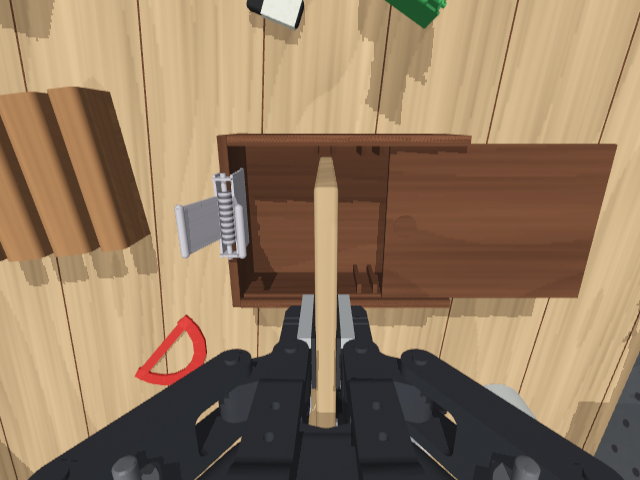

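View pics/s4.png

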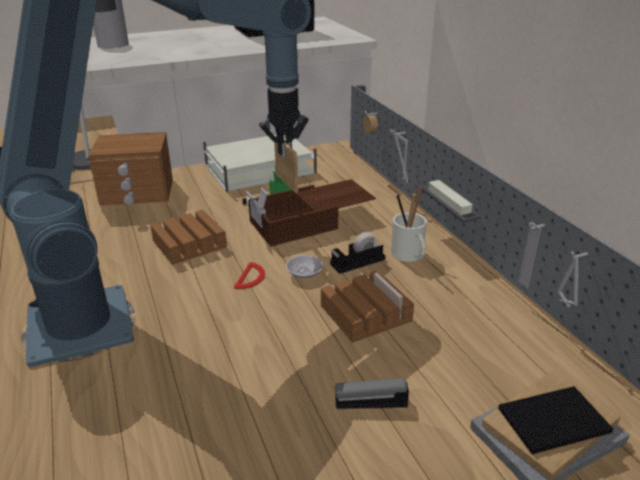

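The board hangs clear of the chest (wrist column 325) with its foot at about z = 0.134. Carrying it to the rack.

>>> jog_arm --steps '[{"grip": 0, "linear": [0, 3, 0], "rotation": [0, 0, 0]}, {"grip": 0, "linear": [-0.1, 4.3, 0], "rotation": [0, 0, -0.002]}, {"grip": 0, "linear": [-0.1, 4.3, 0], "rotation": [0, 0, -0.002]}, {"grip": 0, "linear": [-0.1, 4.3, 0], "rotation": [0, 0, -0.002]}, {"grip": 0, "linear": [-0.1, 4.3, 0], "rotation": [0, 0, -0.002]}]'

```text
time: 5.1
tcp_pos: [0.5631, 0.0249, 0.2161]
tool_rot: [[0.995, 0.099, -0.018], [0.099, -0.995, 0.002], [-0.018, -0.004, -1.0]]
force: [0.6, 0.3, -0.9]
grip_width: 0.0075
```

>>> jog_arm --steps '[{"grip": 0, "linear": [-0.1, 4.3, 0], "rotation": [0, 0, 0]}, {"grip": 0, "linear": [-0.1, 4.3, 0], "rotation": [0, 0, 0]}, {"grip": 0, "linear": [-0.1, 4.3, 0], "rotation": [0, 0, 0]}, {"grip": 0, "linear": [-0.1, 3, 0], "rotation": [0, 0, 0]}, {"grip": 0, "linear": [0, 0, 0], "rotation": [0, 0, 0]}]'

```text
time: 5.6
tcp_pos: [0.569, -0.1443, 0.2047]
tool_rot: [[0.995, 0.093, -0.034], [0.093, -0.996, 0.007], [-0.034, -0.01, -0.999]]
force: [0.2, 0.2, -2.0]
grip_width: 0.0074
```

Run:
```python
from h import *
s=read_state();print(s['tcp_pos'],s['wrist_torque'])
plan([.583,-.202,.225],np.radians(5.3),2)
```

```text
[ 0.56900746 -0.14429837  0.20469368] [-0.01918023 -0.02466526 -0.06240084]
tool lin cm now [ 0.78  5.85 -2.12] rot [-0.0101  0.0337  0.001 ] n 2 grip 0.007425704586740799 F [ 0.2  0.2 -2. ]
[0.39, 2.93, -1.06] [-0.005, 0.0168, 0.0005]
[0.41, 2.93, -1.04] [-0.005, 0.0168, 0.0005]
```

>>> jog_arm --steps '[{"grip": 0, "linear": [0.4, 2.5, -0.8], "rotation": [-0.004, 0.012, 0]}, {"grip": 0, "linear": [0.3, 2.4, -0.8], "rotation": [-0.004, 0.012, 0]}, {"grip": 0, "linear": [0.1, 0.6, -0.3], "rotation": [-0.002, 0.008, 0]}, {"grip": 0, "linear": [0, 0, 0], "rotation": [0, 0, 0]}]'

```text
time: 6.0
tcp_pos: [0.5791, -0.197, 0.2155]
tool_rot: [[0.996, 0.092, -0.013], [0.092, -0.996, 0.009], [-0.013, -0.01, -1.0]]
force: [-0.1, 0.8, -1.3]
grip_width: 0.0073
```

Run:
```python
from h import *
s=read_state();print(s['tcp_pos'],s['wrist_torque'])
plan([.583,-.202,.215],np.radians(5.3),1)
im,d,s=snap('wrist','w5')
v,u=np.mgrid[0:480,0:640]; P=pts('wrist',u,v,d,s['tcp_pos'],s['tool_rot'])
def rect(m,name):
    q=P[m]; r=cv2.minAreaRect((q[:,:2]*1000).astype(np.float32)); print(name,m.sum(),r,q[:,2].mean(),q[:,2].max())
near=(np.hypot(P[...,0]-.582,P[...,1]+.2)<.12)
rect(near&(P[...,2]>.045)&(P[...,2]<.055),'rack')
rect(near&(P[...,2]>.062)&(P[...,2]<.08)&(P[...,0]>.61),'plaque')
# board top edge visible
bt=(abs(P[...,0]-.58)<.03)&(P[...,2]>.222)&(P[...,2]<.25)&(P[...,1]>-.18); rect(bt,'boardtop')
```

```text
[ 0.57911469 -0.19701454  0.21546925] [-0.00699162  0.03577134 -0.02150282]
tool lin cm now [0.34 0.53 0.04] rot [-0.0098  0.0126 -0.0006] n 1 grip 0.007251087903694106 F [-0.1  0.8 -1.3]
[0.34, 0.53, 0.04] [-0.0098, 0.0126, -0.0006]
rack 18359 ((583.251220703125, -202.30685424804688), (149.58602905273438, 139.95669555664062), 5.294794082641602) 0.049224628353563935 0.05496586498243755
plaque 1246 ((629.0982666015625, -210.12225341796875), (8.375608444213867, 99.79629516601562), 5.193039417266846) 0.06897912357227966 0.07137418320584477
boardtop 3092 ((575.0501098632812, -156.84085083007812), (8.053956031799316, 46.942413330078125), 5.302738666534424) 0.22970713917766103 0.23222857786869033
```

View pics/w5.png

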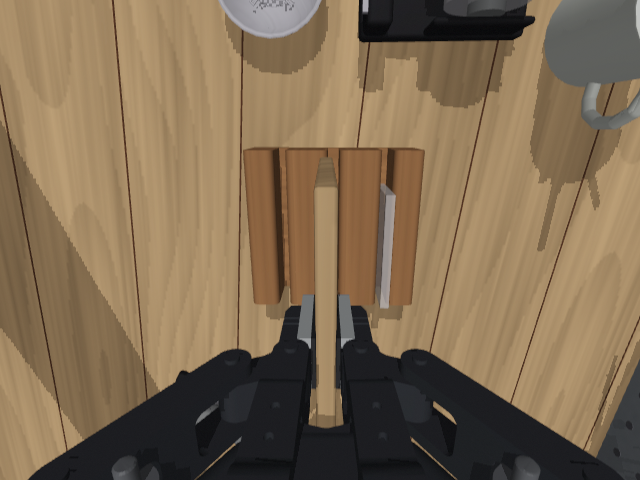

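>>> jog_arm --steps '[{"grip": 0, "linear": [0.4, 0.5, 0.5], "rotation": [-0.01, 0.013, 0]}, {"grip": 0, "linear": [0, 0, 0.5], "rotation": [0, 0, 0]}, {"grip": 0, "linear": [0, 0, 0], "rotation": [0, 0, 0]}]'

```text
time: 6.35
tcp_pos: [0.5827, -0.1974, 0.2026]
tool_rot: [[0.995, 0.095, -0.002], [0.095, -0.995, 0.002], [-0.002, -0.002, -1.0]]
force: [0.3, 0.0, -1.4]
grip_width: 0.0076
```

Run:
```python
from h import *
s=read_state();print(s['tcp_pos'],s['wrist_torque'])
plan([.5832,-.2023,.17],np.radians(5.3),1)
```

```text
[ 0.58271469 -0.19735881  0.2025678 ] [ 0.0357192   0.02399678 -0.03827437]
tool lin cm now [0.01 0.5  3.26] rot [-0.0024  0.002   0.0029] n 1 grip 0.007567738430131097 F [ 0.3  0.  -1.4]
[0.01, 0.5, 3.26] [-0.0024, 0.002, 0.0029]
```

>>> jog_arm --steps '[{"grip": 0, "linear": [0, 0.5, 1], "rotation": [-0.002, 0.002, 0.003]}, {"grip": 0, "linear": [0, 0.2, 1], "rotation": [0, 0, 0]}, {"grip": 0, "linear": [0, 0.1, 1], "rotation": [0, 0, 0]}, {"grip": 0, "linear": [0, 0, 0], "rotation": [0, 0, 0]}]'

```text
time: 6.75
tcp_pos: [0.583, -0.2044, 0.1691]
tool_rot: [[0.996, 0.094, -0.001], [0.094, -0.996, 0.001], [-0.001, -0.001, -1.0]]
force: [-0.1, 0.3, -1.4]
grip_width: 0.0073
```

Run:
```python
from h import *
s=read_state();print(s['tcp_pos'],s['wrist_torque'])
plan([.5832,-.2023,.15],np.radians(5.3),1)
im,d,s=snap('wrist','w6')
v,u=np.mgrid[0:480,0:640]; P=pts('wrist',u,v,d,s['tcp_pos'],s['tool_rot'])
def rect(m,name):
    q=P[m]; r=cv2.minAreaRect((q[:,:2]*1000).astype(np.float32)); print(name,m.sum(),r,q[:,2].mean(),q[:,2].max())
z=s['tcp_pos'][2]+.0142
rect((abs(P[...,0]-.58)<.03)&(abs(P[...,2]-z)<.004)&(P[...,1]>-.18),'boardtop')
```

```text
[ 0.58304273 -0.20435476  0.16907891] [0.03149611 0.029382   0.00400173]
tool lin cm now [ 0.04 -0.2   1.91] rot [-0.0014  0.0013  0.0013] n 1 grip 0.007311379573955615 F [-0.1  0.3 -1.4]
[0.04, -0.2, 1.91] [-0.0014, 0.0013, 0.0013]
boardtop 2649 ((578.3568115234375, -160.54495239257812), (8.03152084350586, 39.51527404785156), 5.731127738952637) 0.18301508722570542 0.18514520725408812
```

>>> jog_arm --steps '[{"grip": 0, "linear": [0.1, -0.3, 0.6], "rotation": [-0.001, 0.001, 0.003]}, {"grip": 0, "linear": [0, 0, 0.7], "rotation": [0, 0, 0]}, {"grip": 0, "linear": [0, 0, 0], "rotation": [0, 0, 0]}]'

```text
time: 7.1
tcp_pos: [0.5845, -0.2014, 0.1563]
tool_rot: [[0.996, 0.09, 0.002], [0.09, -0.996, -0.001], [0.002, 0.001, -1.0]]
force: [-0.4, 0.3, -1.0]
grip_width: 0.0076
```

Run:
```python
from h import *
s=read_state();print(s['tcp_pos'],s['wrist_torque'])
plan([.5842,-.200,.15],np.radians(5.3),1)
im,d,s=snap('wrist','w7')
v,u=np.mgrid[0:480,0:640]; P=pts('wrist',u,v,d,s['tcp_pos'],s['tool_rot'])
def rect(m,name):
    q=P[m]; r=cv2.minAreaRect((q[:,:2]*1000).astype(np.float32)); print(name,m.sum(),r,q[:,2].mean(),q[:,2].max())
z=s['tcp_pos'][2]+.0142
rect((abs(P[...,0]-.58)<.03)&(abs(P[...,2]-z)<.004)&(P[...,1]>-.18),'boardtop')
```

```text
[ 0.58454121 -0.20140543  0.15628064] [-0.00210983  0.0071789   0.00812346]
tool lin cm now [-0.02 -0.14  0.63] rot [ 0.0008 -0.0016 -0.0023] n 1 grip 0.007571630836682881 F [-0.4  0.3 -1. ]
[-0.02, -0.14, 0.63] [0.0008, -0.0016, -0.0023]
boardtop 2811 ((580.2344360351562, -158.9534912109375), (8.01961898803711, 42.556678771972656), 4.696377277374268) 0.17012849891023946 0.1721998482689397
```

View pics/w7.png

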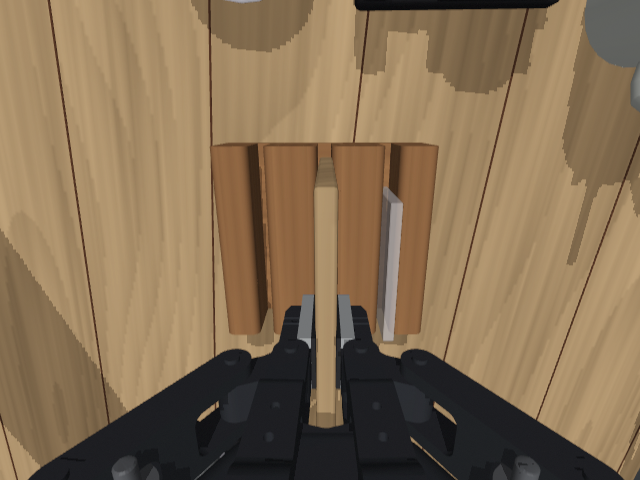

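The board is above the middle slot, with its edge at column 325 in line with the slot at 323. Descending gently.

>>> jog_arm --steps '[{"grip": 0, "linear": [-0.1, 0, 0.7], "rotation": [0.001, -0.002, -0.003]}, {"grip": 0, "linear": [0, 0, 0.8], "rotation": [0, 0, 0]}, {"grip": 0, "linear": [0, 0, 0], "rotation": [0, 0, 0]}]'

```text
time: 7.45
tcp_pos: [0.5841, -0.2017, 0.1412]
tool_rot: [[0.996, 0.094, 0.001], [0.094, -0.996, -0.001], [0.001, 0.001, -1.0]]
force: [-0.6, -0.4, -1.3]
grip_width: 0.0073
```

Run:
```python
from h import *
s=read_state();print(s['tcp_pos'],s['wrist_torque'])
plan([.5834,-.202,.12],np.radians(5.3),1)
```

```text
[ 0.5840604  -0.20171371  0.14120395] [-0.02049365 -0.02311599  0.02085825]
tool lin cm now [-0.07  0.02  2.12] rot [ 0.0008 -0.0011  0.0012] n 1 grip 0.007261993656181931 F [-0.6 -0.4 -1.3]
[-0.07, 0.02, 2.12] [0.0008, -0.0011, 0.0012]
```

Foot at about 45 mm, inside the mouth, with no contact force.

>>> jog_arm --steps '[{"grip": 0, "linear": [-0.1, 0, 0.7], "rotation": [0.001, -0.001, 0]}, {"grip": 0, "linear": [0, 0, 0.7], "rotation": [0, 0, 0]}, {"grip": 0, "linear": [0, 0, 0], "rotation": [0, 0, 0]}]'

```text
time: 7.75
tcp_pos: [0.5829, -0.2019, 0.1258]
tool_rot: [[0.996, 0.093, -0.0], [0.093, -0.996, 0.0], [-0.0, -0.0, -1.0]]
force: [0.4, -0.2, -1.1]
grip_width: 0.0072
```

Run:
```python
from h import *
s=read_state();print(s['tcp_pos'],s['wrist_torque'])
plan([.5834,-.202,.106],np.radians(5.3),1)
```

```text
[ 0.58287572 -0.20186767  0.12580808] [-0.0021228   0.0052801  -0.02260305]
tool lin cm now [0.05 0.02 1.98] rot [-0.0004  0.0002  0.001 ] n 1 grip 0.007229691850479442 F [ 0.4 -0.2 -1.1]
[0.05, 0.02, 1.98] [-0.0004, 0.0002, 0.001]
```

>>> jog_arm --steps '[{"grip": 0, "linear": [0, 0, 0.7], "rotation": [0, 0, 0]}, {"grip": 0, "linear": [0, 0, 0.6], "rotation": [0, 0, 0]}, {"grip": 0, "linear": [0, 0, 0.2], "rotation": [0, 0, 0]}, {"grip": 0, "linear": [0, 0, 0.1], "rotation": [0, 0, 0]}]'

```text
time: 8.15
tcp_pos: [0.583, -0.2019, 0.1083]
tool_rot: [[0.996, 0.093, -0.0], [0.093, -0.996, 0.0], [-0.0, -0.0, -1.0]]
force: [0.4, 0.6, 0.4]
grip_width: 0.0078
```

Run:
```python
from h import *
s=read_state();print(s['tcp_pos'],s['wrist_torque'])
plan([.5834,-.202,.1055],np.radians(5.3),1)
```

```text
[ 0.58296379 -0.20192676  0.10830792] [ 0.0380476  -0.05610943  0.00565646]
tool lin cm now [0.04 0.01 0.28] rot [-0.0004  0.0002  0.001 ] n 1 grip 0.007780050553822193 F [0.4 0.6 0.4]
[0.04, 0.01, 0.28] [-0.0004, 0.0002, 0.001]
```

>>> jog_arm --steps '[{"grip": 0, "linear": [0, 0, 0.3], "rotation": [0, 0, 0]}, {"grip": 0, "linear": [0, 0, 0.1], "rotation": [0, 0, 0]}]'

```text
time: 8.35
tcp_pos: [0.5836, -0.2022, 0.1055]
tool_rot: [[0.996, 0.094, 0.001], [0.094, -0.996, -0.001], [0.001, 0.001, -1.0]]
force: [-3.0, 2.3, 10.6]
grip_width: 0.0073
```

Run:
```python
from h import *
s=read_state();print(s['tcp_pos'],s['wrist_torque'],s['force'])
im,d,s=snap('wrist','w8')
v,u=np.mgrid[0:480,0:640]; P=pts('wrist',u,v,d,s['tcp_pos'],s['tool_rot'])
def rect(m,name):
    q=P[m]; r=cv2.minAreaRect((q[:,:2]*1000).astype(np.float32)); print(name,m.sum(),r,q[:,2].mean(),q[:,2].max())
rect((abs(P[...,0]-.58)<.03)&(abs(P[...,2]-.119)<.006)&(P[...,1]>-.185),'boardtop')
```

```text
[ 0.58364408 -0.20222214  0.10553721] [0.43497229 0.640152   0.03313138] [-3.04575659  2.26761897 10.63922166]
boardtop 3054 ((579.3344116210938, -161.9377899169922), (8.023028373718262, 46.8187255859375), 5.39509916305542) 0.11944510557748739 0.12146134500767741
```

Down at the floor: 10 N of upward force, board top at 0.1195, which matches the expected 0.120. Releasing.

>>> jog_arm --steps '[{"grip": 0.1, "linear": [0, 0, 0], "rotation": [0, 0, 0]}, {"grip": 0.3, "linear": [0, 0, 0], "rotation": [0, 0, 0]}, {"grip": 0.5, "linear": [0, 0, 0], "rotation": [0, 0, 0]}, {"grip": 0.5, "linear": [0, 0, -1], "rotation": [0, 0, 0]}, {"grip": 0.5, "linear": [0, 0, -3], "rotation": [0, 0, 0]}]'

```text
time: 8.9
tcp_pos: [0.5815, -0.2012, 0.1433]
tool_rot: [[0.996, 0.093, -0.005], [0.093, -0.996, 0.003], [-0.004, -0.003, -1.0]]
force: [0.4, 1.0, -1.0]
grip_width: 0.0428
```

>>> jog_arm --steps '[{"grip": 0.6, "linear": [0, 0, -4], "rotation": [0, 0, 0]}, {"grip": 0.6, "linear": [0, 0, -4], "rotation": [0, 0, 0]}, {"grip": 0.6, "linear": [0, 0, -2], "rotation": [0, 0, 0]}, {"grip": 0.6, "linear": [0, 0, 0], "rotation": [0, 0, 0]}]'

```text
time: 9.3
tcp_pos: [0.5832, -0.2021, 0.2531]
tool_rot: [[0.996, 0.093, 0.002], [0.093, -0.996, -0.001], [0.002, 0.001, -1.0]]
force: [0.1, -0.4, -0.5]
grip_width: 0.0515
```

Run:
```python
from h import *
im,d,s=snap('wrist','w9'); print(s['tcp_pos'],s['dq'])
v,u=np.mgrid[0:480,0:640]; P=pts('wrist',u,v,d,s['tcp_pos'],s['tool_rot'])
def rect(m,name):
    q=P[m]; r=cv2.minAreaRect((q[:,:2]*1000).astype(np.float32)); print(name,m.sum(),r,q[:,2].mean(),q[:,2].max())
near=(np.hypot(P[...,0]-.582,P[...,1]+.2)<.12)
rect(near&(abs(P[...,2]-.119)<.005),'boardtop');rect(near&(P[...,2]>.045)&(P[...,2]<.055),'rack')
rect(near&(P[...,2]>.062)&(P[...,2]<.08)&(P[...,0]>.61),'plaque')
plan([.475,.2307,.22],np.radians(4.6),10)
```

```text
[ 0.58322748 -0.20211983  0.25314357] [ 1.15103585e-04  9.57898546e-05  1.58083359e-02  8.29192082e-05
 -7.22695216e-03 -1.54155980e-03]
boardtop 1630 ((583.2991943359375, -203.24459838867188), (7.587558269500732, 129.60675048828125), 5.1592116355896) 0.11947049414840807 0.12152163860500576
rack 16833 ((583.23779296875, -202.3785400390625), (149.45181274414062, 139.94602966308594), 5.28526496887207) 0.04921779026780366 0.054956282329643946
plaque 984 ((629.0910034179688, -209.7710723876953), (8.435842514038086, 99.05812072753906), 5.406973838806152) 0.06906672102441097 0.07175986669239509
tool lin cm now [ -6.69 -44.08   3.17] rot [-0.     -0.0002  0.0133] n 10 grip 0.05178495547426224 F [-0.8 -0.1 -0.4]
[-0.67, -4.41, 0.32] [-0.0, -0.0, 0.0013]
[-0.67, -4.41, 0.32] [-0.0, -0.0, 0.0013]
[-0.68, -4.41, 0.32] [-0.0, -0.0, 0.0013]
[-0.69, -4.4, 0.32] [-0.0, -0.0, 0.0013]
[-0.69, -4.4, 0.32] [-0.0, -0.0, 0.0013]
[-0.7, -4.4, 0.32] [-0.0, -0.0, 0.0013]
[-0.7, -4.4, 0.32] [-0.0, -0.0, 0.0013]
[-0.71, -4.4, 0.32] [-0.0, -0.0, 0.0013]
[-0.72, -4.4, 0.32] [-0.0, -0.0, 0.0013]
[-0.72, -4.4, 0.32] [-0.0, -0.0, 0.0013]
```

View pics/w9.png

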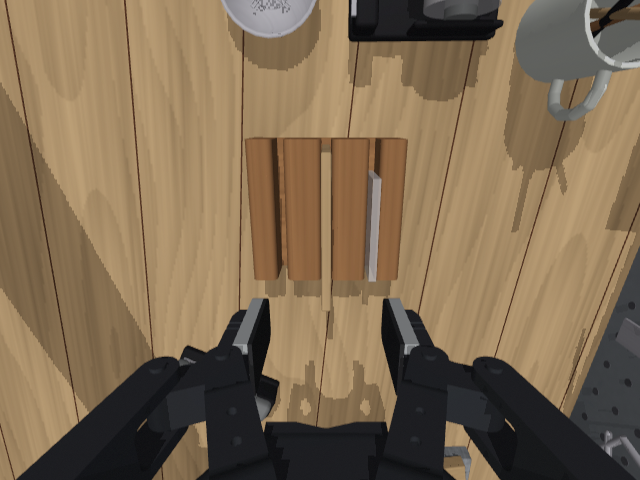

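Board standing in the middle slot (column 325): centred at (0.5833, -0.2032) against the rack's (0.5832, -0.2024), top 0.1195, plaque unmoved. Now the clip.

>>> jog_arm --steps '[{"grip": 0.75, "linear": [-0.7, -4.4, 0], "rotation": [0, 0, 0]}, {"grip": 0.75, "linear": [-0.7, -4.4, 0], "rotation": [0, 0, 0.001]}, {"grip": 0.75, "linear": [-0.7, -4.4, 0], "rotation": [0, 0, 0.002]}, {"grip": 0.75, "linear": [-0.7, -4.4, 0], "rotation": [0, 0, 0.002]}, {"grip": 0.75, "linear": [-0.7, -4.4, 0], "rotation": [0, 0, 0.002]}]' --squeeze 22

```text
time: 9.85
tcp_pos: [0.5242, 0.0152, 0.2425]
tool_rot: [[0.997, 0.076, -0.011], [0.076, -0.997, 0.002], [-0.01, -0.003, -1.0]]
force: [1.7, -0.1, 0.3]
grip_width: 0.0642
```

>>> jog_arm --steps '[{"grip": 0.75, "linear": [-0.7, -4.4, 0], "rotation": [0, 0, 0.002]}, {"grip": 0.75, "linear": [-0.7, -4.4, 0], "rotation": [0, 0, 0.002]}, {"grip": 0.75, "linear": [-0.7, -4.4, 0], "rotation": [0, 0, 0.002]}, {"grip": 0.75, "linear": [-0.7, -3, 0], "rotation": [0, 0, 0]}, {"grip": 0.75, "linear": [0, 0, 0], "rotation": [0, 0, 0]}]'

```text
time: 10.35
tcp_pos: [0.4747, 0.1852, 0.2344]
tool_rot: [[0.997, 0.074, -0.027], [0.074, -0.997, 0.003], [-0.026, -0.005, -1.0]]
force: [-0.1, -1.0, 0.5]
grip_width: 0.064
```

Run:
```python
from h import *
plan([.475,.2307,.22],np.radians(4.6),2); print(read_state()['tcp_pos'])
```

```text
tool lin cm now [ 0.4  -4.52  1.45] rot [-0.0052  0.0262 -0.0063] n 2 grip 0.06402514521801374 F [-0.1 -1.   0.5]
[0.2, -2.26, 0.72] [-0.0026, 0.0131, -0.0032]
[0.2, -2.26, 0.72] [-0.0026, 0.0131, -0.0032]
[0.47473484 0.18524945 0.23436547]
```

>>> jog_arm --steps '[{"grip": 0.75, "linear": [0.2, -2.4, 0.5], "rotation": [-0.003, 0.013, -0.003]}, {"grip": 0.75, "linear": [0.2, -2.1, 0.5], "rotation": [-0.003, 0.013, -0.003]}, {"grip": 0.75, "linear": [0, 0, 0.5], "rotation": [0, 0.004, 0]}, {"grip": 0.75, "linear": [0, 0, 0], "rotation": [0, 0, 0]}]'

```text
time: 10.75
tcp_pos: [0.4726, 0.2296, 0.2132]
tool_rot: [[0.997, 0.082, -0.004], [0.082, -0.997, -0.005], [-0.004, 0.005, -1.0]]
force: [0.2, -1.3, -0.5]
grip_width: 0.0639
```

Run:
```python
from h import *
im,d,s=snap('wrist','w10'); print(s['tcp_pos'],s['dq'])
v,u=np.mgrid[0:480,0:640]; P=pts('wrist',u,v,d,s['tcp_pos'],s['tool_rot'])
def rect(m,name):
    q=P[m]; r=cv2.minAreaRect((q[:,:2]*1000).astype(np.float32)); print(name,m.sum(),r,q[:,2].mean(),q[:,2].max())
cl=np.hypot(P[...,0]-.475,P[...,1]-.2307)
ok=d>.15
rect((cl<.045)&(P[...,2]>.112)&(P[...,2]<.13)&ok&(P[...,0]<.474),'roll-')
rect((cl<.045)&(P[...,2]>.112)&(P[...,2]<.13)&ok&(P[...,0]>.474),'roll+')
plan([.475,.2307,.16],np.radians(4.6),2)
```

```text
[0.47264616 0.22963404 0.21317486] [ 0.00389078  0.00830203 -0.0034666   0.00538781 -0.00198791 -0.00101174]
roll- 482 ((454.0416259765625, 228.76705932617188), (6.048358917236328, 39.798770904541016), 4.459281921386719) 0.11808835919807253 0.1206947950542698
roll+ 493 ((495.2900390625, 232.2538604736328), (6.097009658813477, 39.58976745605469), 4.417145252227783) 0.1180158384678362 0.12025866558671922
tool lin cm now [ 0.24 -0.12  5.35] rot [0.0043 0.004  0.0013] n 2 grip 0.06413129226440975 F [ 0.3 -0.6 -0.9]
[0.12, -0.06, 2.67] [0.0021, 0.002, 0.0006]
[0.12, -0.06, 2.67] [0.0021, 0.002, 0.0006]
```

View pics/w10.png

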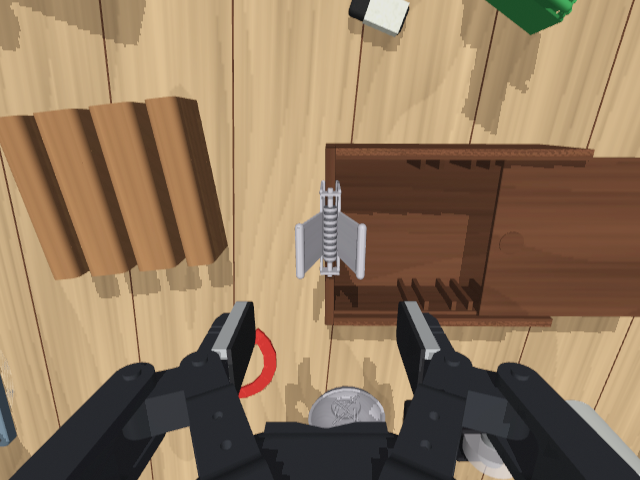

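The steel clip's rolls show at columns 300 and 361, rows 225–277, so clip_grip is (0.4747, 0.2305, 0.116). Descending around it.

>>> jog_arm --steps '[{"grip": 0.75, "linear": [0.1, -0.1, 2.2], "rotation": [0.002, 0.002, 0]}, {"grip": 0.75, "linear": [0.1, 0, 2.2], "rotation": [0.002, 0.002, 0]}, {"grip": 0.75, "linear": [0, 0, 1], "rotation": [0, 0, 0]}, {"grip": 0.75, "linear": [0, 0, 0], "rotation": [0, 0, 0]}]'

```text
time: 11.2
tcp_pos: [0.4766, 0.2259, 0.1583]
tool_rot: [[0.997, 0.077, 0.001], [0.077, -0.997, -0.001], [0.001, 0.002, -1.0]]
force: [0.7, 0.5, 0.0]
grip_width: 0.0639
```

Run:
```python
from h import *
plan([.4747,.2305,.119],np.radians(4.6),2); print(read_state()['tcp_pos'])
```

```text
tool lin cm now [-0.16 -0.48  3.93] rot [ 0.0015 -0.0008 -0.0037] n 2 grip 0.06391822916833395 F [0.7 0.5 0. ]
[-0.08, -0.24, 1.97] [0.0008, -0.0004, -0.0018]
[-0.08, -0.24, 1.97] [0.0008, -0.0004, -0.0018]
[0.47658633 0.22586295 0.15834987]
```

>>> jog_arm --steps '[{"grip": 0.75, "linear": [-0.2, -0.5, 1], "rotation": [0.001, -0.001, -0.004]}, {"grip": 0.75, "linear": [0, -0.1, 1.2], "rotation": [0, 0, 0]}, {"grip": 0.75, "linear": [0, 0, 1.2], "rotation": [0, 0, 0]}, {"grip": 0.75, "linear": [0, 0, 0], "rotation": [0, 0, 0]}]'

```text
time: 11.6
tcp_pos: [0.4755, 0.2313, 0.1236]
tool_rot: [[0.997, 0.079, 0.003], [0.079, -0.997, 0.0], [0.003, 0.0, -1.0]]
force: [-0.7, -0.6, 0.0]
grip_width: 0.0643
```

Run:
```python
from h import *
plan([.4747,.2305,.119],np.radians(4.6),1); print(read_state()['tcp_pos'])
```

```text
tool lin cm now [-0.08  0.08  0.46] rot [ 0.0002 -0.0026 -0.0008] n 1 grip 0.06433285539553037 F [-0.7 -0.6  0. ]
[-0.08, 0.08, 0.46] [0.0002, -0.0026, -0.0008]
[0.47545978 0.23134467 0.12357487]
```

>>> jog_arm --steps '[{"grip": 0.75, "linear": [-0.1, 0, 0.5], "rotation": [0, -0.003, 0]}, {"grip": 0.6, "linear": [0, 0, 0], "rotation": [0, 0, 0]}, {"grip": 0.5, "linear": [0, 0, 0], "rotation": [0, 0, 0]}, {"grip": 0.5, "linear": [0, 0, 0], "rotation": [0, 0, 0]}]' --squeeze 24

```text
time: 12.0
tcp_pos: [0.4758, 0.2319, 0.12]
tool_rot: [[0.997, 0.08, 0.003], [0.08, -0.997, 0.0], [0.003, -0.0, -1.0]]
force: [0.5, -0.0, -0.6]
grip_width: 0.0427
```

Run:
```python
from h import *
plan([.4747,.2305,.119],np.radians(4.6),1); print(read_state()['tcp_pos'])
snap('wrist','w11')
```

```text
tool lin cm now [-0.12  0.13  0.1 ] rot [-0.0002 -0.0026 -0.0001] n 1 grip 0.04269736214038562 F [ 0.5 -0.  -0.6]
[-0.12, 0.13, 0.1] [-0.0002, -0.0026, -0.0001]
[0.475777   0.23185807 0.11995893]
```

View pics/w11.png

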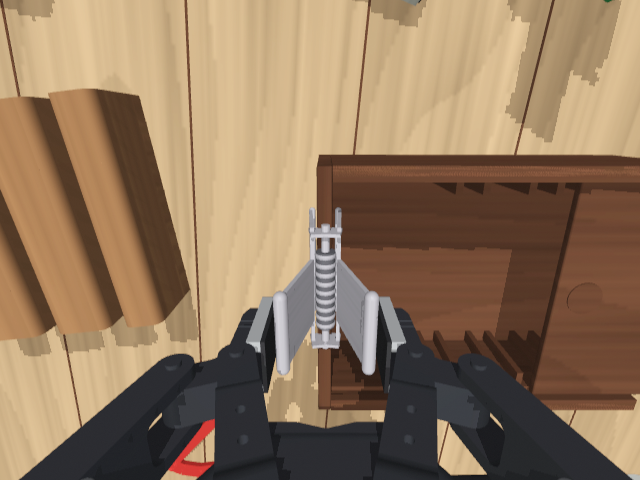

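The pads hold both rolls symmetrically, at columns 281 and 370. Squeezing to full gape.

>>> jog_arm --steps '[{"grip": 0.35, "linear": [-0.1, 0, 0], "rotation": [0, -0.002, 0]}, {"grip": 0.2, "linear": [0, 0, 0], "rotation": [0, 0, 0]}, {"grip": 0, "linear": [0, 0, 0], "rotation": [0, 0, 0]}, {"grip": 0, "linear": [0, 0, 0], "rotation": [0, 0, 0]}, {"grip": 0, "linear": [0, 0, 0], "rotation": [0, 0, 0]}]'

```text
time: 12.55
tcp_pos: [0.4793, 0.2326, 0.1251]
tool_rot: [[0.997, 0.08, 0.013], [0.08, -0.997, 0.003], [0.013, -0.002, -1.0]]
force: [-1.0, 0.2, -0.4]
grip_width: 0.0194
```

Run:
```python
from h import *
s=read_state(); print(s['tcp_pos'],s['grip_width'],s['force'],s['wrist_torque'])
snap('wrist','w12')
```

```text
[0.4792678  0.23262276 0.12505199] 0.019378490816331383 [-1.03515996  0.23079165 -0.3933257 ] [ 0.00911144  0.02595603 -0.04220156]
```

View pics/w12.png

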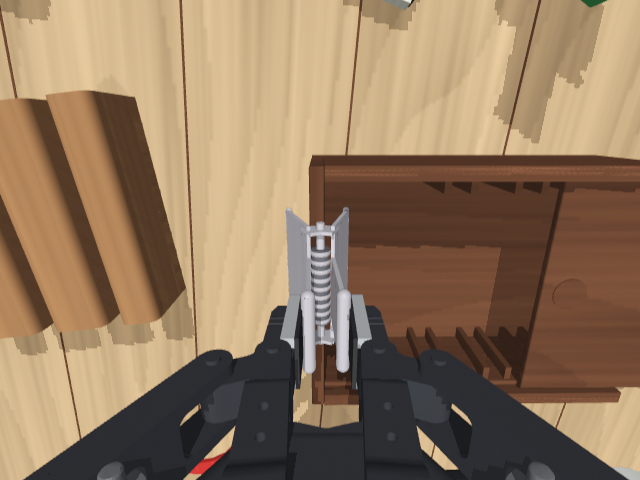

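Clip at full gape (opening 19 mm, rolls against the stop) and no side load. Lifting straight up.

>>> jog_arm --steps '[{"grip": 0, "linear": [-0.2, 0, -1.5], "rotation": [0, -0.005, 0]}, {"grip": 0, "linear": [-0.1, 0, -2], "rotation": [0, -0.004, 0]}, {"grip": 0, "linear": [0, 0, -2], "rotation": [0, -0.002, 0]}, {"grip": 0, "linear": [0, 0, -2], "rotation": [0, 0, 0]}, {"grip": 0, "linear": [0, 0, -2], "rotation": [0, 0, 0]}]'

```text
time: 13.1
tcp_pos: [0.4717, 0.2312, 0.2168]
tool_rot: [[0.997, 0.08, -0.013], [0.08, -0.997, -0.002], [-0.013, 0.001, -1.0]]
force: [0.9, -0.2, -0.3]
grip_width: 0.0196
```

>>> jog_arm --steps '[{"grip": 0, "linear": [0, 0, -2.5], "rotation": [0, 0, 0]}, {"grip": 0, "linear": [0, 0, 0], "rotation": [0, 0, 0]}]'

```text
time: 13.3
tcp_pos: [0.4728, 0.2316, 0.2445]
tool_rot: [[0.997, 0.08, -0.01], [0.08, -0.997, -0.001], [-0.01, 0.0, -1.0]]
force: [0.2, 0.3, -0.2]
grip_width: 0.0195
```

Run:
```python
from h import *
s=read_state(); print(s['tcp_pos'],s['grip_width'],s['force'],s['wrist_torque'])
snap('wrist','w13'); snap('side','s13')
plan([.5833,-.2032,.265],np.radians(5.2),11)
```

```text
[0.4728215  0.23155168 0.24446521] 0.019533059814422014 [ 0.15161156  0.28035845 -0.23710821] [ 0.01258627 -0.02579716 -0.02131618]
tool lin cm now [ 7.66 44.19 -2.47] rot [ 0.0009  0.0162 -0.0104] n 11 grip 0.019434644408099635 F [ 0.4 -0.5 -0.6]
[0.7, 4.02, -0.22] [0.0001, 0.0015, -0.0009]
[0.69, 4.02, -0.22] [0.0001, 0.0015, -0.0009]
[0.69, 4.02, -0.22] [0.0001, 0.0015, -0.0009]
[0.69, 4.02, -0.22] [0.0001, 0.0015, -0.0009]
[0.68, 4.02, -0.22] [0.0001, 0.0015, -0.0009]
[0.68, 4.02, -0.22] [0.0001, 0.0015, -0.0009]
[0.68, 4.02, -0.22] [0.0001, 0.0015, -0.0009]
[0.67, 4.02, -0.22] [0.0001, 0.0015, -0.0009]
[0.67, 4.02, -0.22] [0.0001, 0.0015, -0.0009]
[0.67, 4.02, -0.22] [0.0001, 0.0015, -0.0009]
[0.66, 4.02, -0.22] [0.0001, 0.0015, -0.0009]
```

View pics/w13.png

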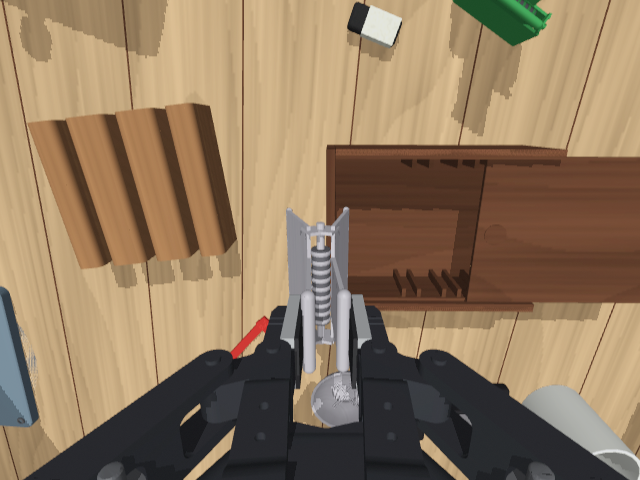

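View pics/s13.png

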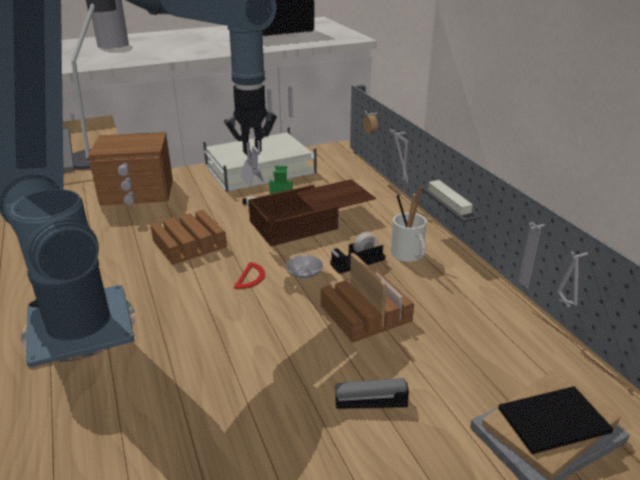

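```bash
cat >> h.py <<'E'
def tooldepth(f):
    im,d,p,R=load(f); H=np.array(camera_info('wrist')['hand_eye']); c=camera_info('wrist')
    v,u=np.mgrid[0:480,0:640]; Q=np.stack([(u-c['cx'])/c['fx']*d,-(v-c['cy'])/c['fy']*d,-d],-1)
    return im,d,Q@H[:3,:3].T+H[:3,3]
E
python3 - <<'E'
from h import *
im,d,T=tooldepth('w13')
T=T*1000
def show(n,u0,u1,v0,v1,z0,z1):
    t=T[v0:v1,u0:u1].reshape(-1,3); t=t[(t[:,2]>z0)&(t[:,2]<z1)]; print(n,len(t),'med',np.round(np.median(t,0),1),'min',np.round(t.min(0),1),'max',np.round(t.max(0),1))
show('rollL',302,316,288,375,-30,30);show('rollR',336,352,288,375,-30,30)
show('coil',312,332,245,325,20,60)
show('jawL',286,296,205,300,40,110);show('jawR',341,352,205,290,40,110)
for v in (215,230,260,290): print(v,[(u,*np.round(T[v,u],0).astype(int)) for u in range(284,356,4)])
big=cv2.resize(im[195:385,270:375],None,fx=3,fy=3,interpolation=cv2.INTER_CUBIC); cv2.imwrite('pics/c13.png',big)
E
```

```text
rollL 1100 med [-7.6 -0.4  1.4] min [-10.8 -18.5  -4.2] max [-4.9 20.5 10.8]
rollR 1300 med [ 7.  -1.1  2.2] min [  4.  -18.7 -15.1] max [10.8 20.8 21.6]
coil 1437 med [-2.4 -2.3 45.3] min [ -7.9 -23.1  43. ] max [ 2.6 24.4 53.7]
jawL 710 med [-21.4 -11.5  74.8] min [-25.1 -34.5  64.2] max [-17.6  23.6  85.7]
jawR 583 med [ 11.  -13.6  74.9] min [  8.1 -34.5  62.4] max [13.9 21.  86.9]
215 [(284, np.int64(-46), np.int64(12), np.int64(245)), (288, np.int64(-23), np.int64(-31), np.int64(78)), (292, np.int64(-20), np.int64(-33), np.int64(69)), (296, np.int64(-17), np.int64(-33), np.int64(68)), (300, np.int64(-28), np.int64(12), np.int64(245)), (304, np.int64(-24), np.int64(12), np.int64(245)), (308, np.int64(-20), np.int64(12), np.int64(246)), (312, np.int64(-15), np.int64(12), np.int64(245)), (316, np.int64(-11), np.int64(12), np.int64(245)), (320, np.int64(-7), np.int64(12), np.int64(245)), (324, np.int64(-2), np.int64(11), np.int64(244)), (328, np.int64(2), np.int64(-6), np.int64(176)), (332, np.int64(5), np.int64(-7), np.int64(174)), (336, np.int64(11), np.int64(10), np.int64(238)),
[... 2193 characters left out ...]
t64(13), np.int64(66)), (300, np.int64(-15), np.int64(9), np.int64(59)), (304, np.int64(-9), np.int64(-18), np.int64(5)), (308, np.int64(-8), np.int64(-18), np.int64(4)), (312, np.int64(-8), np.int64(4), np.int64(48)), (316, np.int64(-6), np.int64(2), np.int64(45)), (320, np.int64(-3), np.int64(2), np.int64(44)), (324, np.int64(-1), np.int64(2), np.int64(45)), (328, np.int64(1), np.int64(3), np.int64(47)), (332, np.int64(3), np.int64(-1), np.int64(39)), (336, np.int64(4), np.int64(-10), np.int64(21)), (340, np.int64(5), np.int64(-18), np.int64(4)), (344, np.int64(7), np.int64(-19), np.int64(3)), (348, np.int64(9), np.int64(-18), np.int64(5)), (352, np.int64(27), np.int64(81), np.int64(202))]
```

View pics/c13.png

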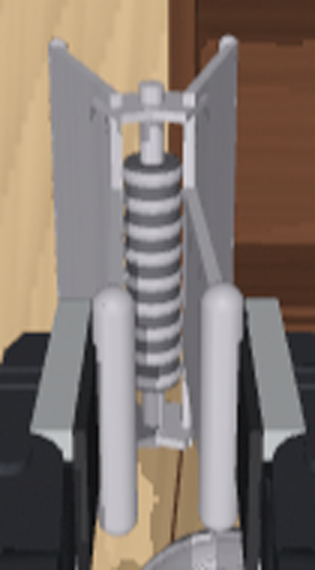

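Clip held squeezed. In the tool frame its grip lies about 4.5 mm ahead of the TCP and its mouth at about (-5.6, +1.3, 86) mm, so it is tilted about 0.065 rad. I'll correct that by turning the tool about y.

```bash
cat >> h.py <<'E'
def clipT(mouth,m=(-.0056,.0013,.086),th=.065,yaw=np.radians(5.2),n=1):
    Rt=Rdown(yaw)@Ro.from_rotvec([0,th,0]).as_matrix()
    pos=np.array(mouth)-Rt@np.array(m); print('tcp target',pos); plan(pos,0,n,Rt)
    s=read_state(); print('mouth now',np.array(s['tcp_pos'])+np.array(s['tool_rot'])@np.array(m))
E
python3 - <<'E'
from h import *
clipT([.5833,-.2032,.185],n=11)
E
```

```text
tcp target [ 0.58318428 -0.20190516  0.27118213]
tool lin cm now [ 7.65 44.06 -3.09] rot [ 0.0012  0.0812 -0.0103] n 11 grip 0.019434644408099635 F [ 0.4 -0.5 -0.6]
[0.7, 4.01, -0.28] [0.0001, 0.0074, -0.0009]
[0.69, 4.01, -0.28] [0.0001, 0.0074, -0.0009]
[0.69, 4.01, -0.27] [0.0001, 0.0074, -0.0009]
[0.69, 4.01, -0.27] [0.0001, 0.0074, -0.0009]
[0.69, 4.01, -0.26] [0.0001, 0.0074, -0.0009]
[0.69, 4.01, -0.26] [0.0001, 0.0074, -0.0009]
[0.68, 4.01, -0.25] [0.0001, 0.0074, -0.0009]
[0.68, 4.01, -0.25] [0.0001, 0.0074, -0.0009]
[0.68, 4.01, -0.24] [0.0001, 0.0074, -0.0009]
[0.68, 4.01, -0.24] [0.0001, 0.0074, -0.0009]
[0.68, 4.01, -0.23] [0.0001, 0.0074, -0.0009]
mouth now [0.46417572 0.22914174 0.15523326]
```

Lift and level first, then travel.

>>> jog_arm --steps '[{"grip": 0, "linear": [0.5, 1, -1.5], "rotation": [0, 0.02, -0.002]}, {"grip": 0, "linear": [0.7, 3, -1.5], "rotation": [0, 0.02, -0.002]}, {"grip": 0, "linear": [0.7, 4, -0.8], "rotation": [0, 0.015, -0.002]}, {"grip": 0, "linear": [0.7, 4, -0.5], "rotation": [0, 0.01, -0.002]}, {"grip": 0, "linear": [0.7, 4, -0.5], "rotation": [0, 0.01, 0]}]'

```text
time: 13.9
tcp_pos: [0.5159, 0.0717, 0.2874]
tool_rot: [[0.994, 0.099, 0.053], [0.099, -0.995, 0.003], [0.053, 0.003, -0.999]]
force: [1.0, 0.1, -0.7]
grip_width: 0.0193
```

Run:
```python
from h import *
clipT([.5833,-.2032,.185],n=7)
```

```text
tcp target [ 0.58318428 -0.20190516  0.27118213]
tool lin cm now [ 3.9  27.88  1.91] rot [0.0022 0.0115 0.0082] n 7 grip 0.01927716187226688 F [ 1.   0.1 -0.7]
[0.56, 3.98, 0.27] [0.0003, 0.0016, 0.0012]
[0.56, 3.98, 0.27] [0.0003, 0.0016, 0.0012]
[0.57, 3.98, 0.27] [0.0003, 0.0016, 0.0012]
[0.57, 3.98, 0.27] [0.0003, 0.0016, 0.0012]
[0.57, 3.98, 0.27] [0.0003, 0.0016, 0.0012]
[0.58, 3.98, 0.27] [0.0003, 0.0016, 0.0012]
[0.58, 3.98, 0.27] [0.0003, 0.0016, 0.0012]
mouth now [0.51504104 0.07005714 0.20126282]
```

>>> jog_arm --steps '[{"grip": 0, "linear": [0.6, 4, 0], "rotation": [0, 0.004, 0.001]}, {"grip": 0, "linear": [0.6, 4, 0], "rotation": [0, 0.004, 0.001]}, {"grip": 0, "linear": [0.6, 4, 0], "rotation": [0, 0.004, 0]}, {"grip": 0, "linear": [0.6, 4, 0], "rotation": [0, 0.004, 0]}, {"grip": 0, "linear": [0.6, 3.5, 0], "rotation": [0, 0.004, 0]}]'

```text
time: 14.4
tcp_pos: [0.564, -0.1317, 0.2901]
tool_rot: [[0.993, 0.096, 0.074], [0.096, -0.995, 0.002], [0.074, 0.005, -0.997]]
force: [-0.0, 0.5, 0.1]
grip_width: 0.0196
```

Run:
```python
from h import *
clipT([.5833,-.2032,.175],n=3)
```

```text
tcp target [ 0.58318428 -0.20190516  0.26118213]
tool lin cm now [1.02 7.15 3.01] rot [ 0.0047 -0.0094  0.0054] n 3 grip 0.01961532492062975 F [-0.   0.5  0.1]
[0.34, 2.38, 1.0] [0.0016, -0.0031, 0.0018]
[0.35, 2.39, 1.0] [0.0016, -0.0031, 0.0018]
[0.36, 2.39, 0.99] [0.0016, -0.0031, 0.0018]
mouth now [ 0.5649165  -0.13339085  0.20394269]
```

>>> jog_arm --steps '[{"grip": 0, "linear": [0.4, 2.5, 0.6], "rotation": [0.002, -0.004, 0.002]}, {"grip": 0, "linear": [0.4, 2.3, 0.6], "rotation": [0.002, -0.003, 0.002]}, {"grip": 0, "linear": [0.3, 1.5, 0.6], "rotation": [0, -0.002, 0.001]}, {"grip": 0, "linear": [0, 0, 0], "rotation": [0, 0, 0]}]'

```text
time: 14.8
tcp_pos: [0.5808, -0.2043, 0.2704]
tool_rot: [[0.995, 0.083, 0.062], [0.083, -0.997, 0.003], [0.062, 0.002, -0.998]]
force: [0.4, 0.6, -0.2]
grip_width: 0.0192
```

Run:
```python
from h import *
clipT([.5833,-.2032,.15],n=1)
im,d,s=snap('wrist','w14'); _,_,T=tooldepth('w14'); P=pts('wrist',*np.meshgrid(np.arange(640),np.arange(480)),d,s['tcp_pos'],s['tool_rot']); T=T*1000
def show(n,u0,u1,v0,v1,z0,z1):
    t=T[v0:v1,u0:u1].reshape(-1,3); t=t[(t[:,2]>z0)&(t[:,2]<z1)]; print(n,len(t),'med',np.round(np.median(t,0),1),'min',np.round(t.min(0),1),'max',np.round(t.max(0),1))
show('coil',312,332,245,325,20,60)
show('jawL',286,296,205,300,40,100);show('jawR',341,352,205,290,40,100)
def rect(m,name):
    q=P[m]; r=cv2.minAreaRect((q[:,:2]*1000).astype(np.float32)); print(name,m.sum(),r,q[:,2].mean(),q[:,2].max())
near=(np.hypot(P[...,0]-.582,P[...,1]+.2)<.12)
rect(near&(abs(P[...,2]-.119)<.004),'boardtop')
```

```text
tcp target [ 0.58318428 -0.20190516  0.23618213]
tool lin cm now [ 0.04 -0.23  3.43] rot [ 0.0024  0.0029 -0.0071] n 1 grip 0.01924569198635947 F [ 0.4  0.6 -0.2]
[0.04, -0.23, 3.43] [0.0024, 0.0029, -0.0071]
mouth now [ 0.58069026 -0.20580179  0.18421382]
coil 1430 med [-2.4 -2.4 45.2] min [ -7.9 -22.8  42.2] max [ 2.6 24.1 54.4]
jawL 709 med [-21.5 -11.4  75. ] min [-25.1 -34.7  64.1] max [-17.5  24.2  85.2]
jawR 584 med [ 11.  -13.4  75. ] min [  8.1 -34.4  62.1] max [14.  21.4 87.4]
boardtop 777 ((580.8158569335938, -178.41622924804688), (8.028615951538086, 79.51534271240234), 4.929842472076416) 0.11945063509249039 0.12162069321488966
```

View pics/w14.png

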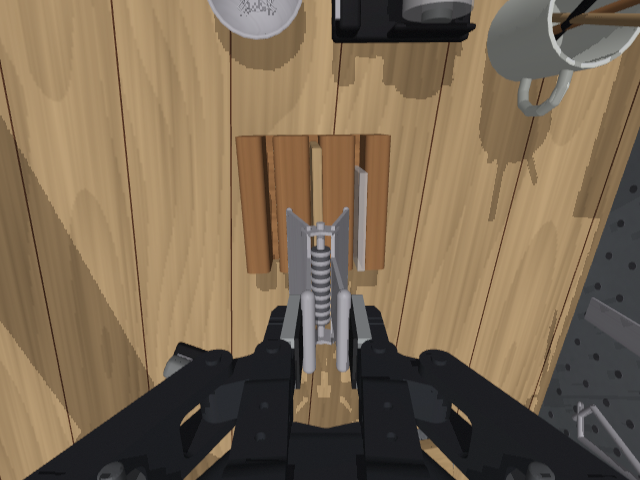

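The board's edge shows at column 317 and the gaping jaws, at columns 289 and 348, straddle it. The clip hasn't shifted in the grip. Aligning while descending, still above the edge.

>>> jog_arm --steps '[{"grip": 0, "linear": [0.1, -0.3, 1], "rotation": [0.002, 0.003, -0.007]}, {"grip": 0, "linear": [0, -0.1, 1.2], "rotation": [0, 0, 0]}, {"grip": 0, "linear": [0, 0, 1.2], "rotation": [0, 0, 0]}, {"grip": 0, "linear": [0, 0, 0], "rotation": [0, 0, 0]}]'

```text
time: 15.25
tcp_pos: [0.5829, -0.1941, 0.2346]
tool_rot: [[0.993, 0.096, 0.065], [0.096, -0.995, 0.008], [0.065, -0.002, -0.998]]
force: [-0.6, 0.3, -0.5]
grip_width: 0.0193
```

Run:
```python
from h import *
clipT([.5833,-.2032,.125],n=1)
```

```text
tcp target [ 0.58318428 -0.20190516  0.21118213]
tool lin cm now [-0.2   0.79  2.33] rot [-0.002  -0.0004  0.0054] n 1 grip 0.019288544556213136 F [-0.6  0.3 -0.5]
[-0.2, 0.79, 2.33] [-0.002, -0.0004, 0.0054]
mouth now [ 0.58308324 -0.19520683  0.14836599]
```

>>> jog_arm --steps '[{"grip": 0, "linear": [-0.1, 0.6, 0.5], "rotation": [-0.002, 0, 0.005]}, {"grip": 0, "linear": [0, 0, 0.5], "rotation": [0, 0, 0]}, {"grip": 0, "linear": [0, 0, 0], "rotation": [0, 0, 0]}]'

```text
time: 15.55
tcp_pos: [0.5833, -0.1993, 0.2237]
tool_rot: [[0.994, 0.093, 0.065], [0.092, -0.996, 0.006], [0.065, 0.0, -0.998]]
force: [-0.7, 0.1, -0.7]
grip_width: 0.0193
```

Run:
```python
from h import *
clipT([.5833,-.2032,.125],n=1)
```

```text
tcp target [ 0.58318428 -0.20190516  0.21118213]
tool lin cm now [-0.12  0.26  1.25] rot [ 0.0002 -0.0003  0.0019] n 1 grip 0.01933923047647958 F [-0.7  0.1 -0.7]
[-0.12, 0.26, 1.25] [0.0002, -0.0003, 0.0019]
mouth now [ 0.58344705 -0.20056688  0.13751436]
```

>>> jog_arm --steps '[{"grip": 0, "linear": [-0.1, 0.3, 0.4], "rotation": [0, 0, 0]}, {"grip": 0, "linear": [0, 0, 0.4], "rotation": [0, 0, 0]}, {"grip": 0, "linear": [0, 0, 0], "rotation": [0, 0, 0]}]'

```text
time: 15.85
tcp_pos: [0.5834, -0.203, 0.2155]
tool_rot: [[0.994, 0.092, 0.066], [0.092, -0.996, 0.005], [0.066, 0.001, -0.998]]
force: [0.4, 0.4, -0.7]
grip_width: 0.0195
```

Run:
```python
from h import *
clipT([.5833,-.2032,.1015],n=1)
im,d,s=snap('wrist','w15'); cv2.imwrite('pics/c15.png',cv2.resize(im[120:385,250:400],None,fx=2.2,fy=2.2,interpolation=cv2.INTER_CUBIC))
P=pts('wrist',*np.meshgrid(np.arange(640),np.arange(480)),d,s['tcp_pos'],s['tool_rot'])
near=(np.hypot(P[...,0]-.582,P[...,1]+.2)<.12)
m=near&(abs(P[...,2]-.119)<.004)&(P[...,1]>-.165); q=P[m]; print(cv2.minAreaRect((q[:,:2]*1000).astype(np.float32)),q[:,2].mean())
```

```text
tcp target [ 0.58318428 -0.20190516  0.18768213]
tool lin cm now [-0.2  -0.12  2.78] rot [ 0.0009 -0.0013  0.0016] n 1 grip 0.019493389886221343 F [ 0.4  0.4 -0.7]
[-0.2, -0.12, 2.78] [0.0009, -0.0013, 0.0016]
mouth now [ 0.58363225 -0.20438847  0.12935382]
((578.6234130859375, -151.92063903808594), (7.765594005584717, 26.588592529296875), 4.540560722351074) 0.11938276341441095
```

View pics/c15.png

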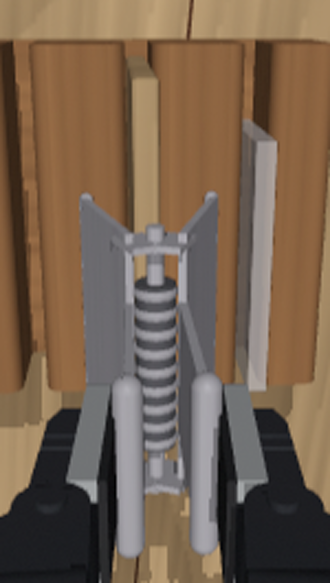

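The board edge lies midway between the jaws, and the coil is in line with it. Lowering slowly.

>>> jog_arm --steps '[{"grip": 0, "linear": [0, -0.1, 0.6], "rotation": [0, -0.001, 0]}, {"grip": 0, "linear": [0, 0, 0.6], "rotation": [0, 0, 0]}, {"grip": 0, "linear": [0, 0, 0], "rotation": [0, 0, 0]}]'

```text
time: 16.2
tcp_pos: [0.5844, -0.2021, 0.2032]
tool_rot: [[0.994, 0.092, 0.066], [0.092, -0.996, 0.004], [0.066, 0.002, -0.998]]
force: [-0.3, 0.5, -1.8]
grip_width: 0.0195
```

Run:
```python
from h import *
clipT([.5833,-.2032,.1015],n=1)
```

```text
tcp target [ 0.58318428 -0.20190516  0.18768213]
tool lin cm now [-0.22 -0.03  1.54] rot [ 0.0016 -0.0011  0.0015] n 1 grip 0.019450827790427113 F [-0.3  0.5 -1.8]
[-0.22, -0.03, 1.54] [0.0016, -0.0011, 0.0015]
mouth now [ 0.58461336 -0.20352374  0.11705443]
```

>>> jog_arm --steps '[{"grip": 0, "linear": [-0.2, 0, 0.5], "rotation": [0.001, -0.001, 0]}, {"grip": 0, "linear": [-0.1, 0, 0.6], "rotation": [0, 0, 0]}, {"grip": 0, "linear": [0, 0, 0], "rotation": [0, 0, 0]}]'

```text
time: 16.5
tcp_pos: [0.5818, -0.2022, 0.1908]
tool_rot: [[0.994, 0.092, 0.064], [0.092, -0.996, 0.006], [0.065, 0.0, -0.998]]
force: [0.5, -0.1, -0.4]
grip_width: 0.0195
```

Run:
```python
from h import *
clipT([.5833,-.2032,.1015],n=1)
```

```text
tcp target [ 0.58318428 -0.20190516  0.18768213]
tool lin cm now [ 0.11 -0.01  0.32] rot [0.0003 0.0003 0.0017] n 1 grip 0.019540874996484752 F [ 0.5 -0.1 -0.4]
[0.11, -0.01, 0.32] [0.0003, 0.0003, 0.0017]
mouth now [ 0.5819413  -0.20349105  0.10462228]
```

>>> jog_arm --steps '[{"grip": 0, "linear": [0.1, 0, 0.2], "rotation": [0, 0, 0.001]}, {"grip": 0, "linear": [0, 0, 0.1], "rotation": [0, 0, 0]}, {"grip": 0, "linear": [0, 0, 0], "rotation": [0, 0, 0]}]'

```text
time: 16.8
tcp_pos: [0.5832, -0.2021, 0.1876]
tool_rot: [[0.994, 0.091, 0.064], [0.091, -0.996, 0.006], [0.065, 0.0, -0.998]]
force: [0.0, -0.3, -0.9]
grip_width: 0.0194
```

Run:
```python
from h import *
clipT([.5833,-.2032,.1015],n=1)
im,d,s=snap('wrist','w16'); cv2.imwrite('pics/c16.png',cv2.resize(im[100:385,240:410],None,fx=2,fy=2,interpolation=cv2.INTER_CUBIC))
im2,d2,_=snap('side','s16'); cv2.imwrite('pics/cs16.png',cv2.resize(im2[180:350,290:450],None,fx=4,fy=4,interpolation=cv2.INTER_CUBIC)[:600])
P=pts('wrist',*np.meshgrid(np.arange(640),np.arange(480)),d,s['tcp_pos'],s['tool_rot'])
near=(np.hypot(P[...,0]-.582,P[...,1]+.2)<.12)
m=near&(abs(P[...,2]-.119)<.004)&(P[...,1]>-.165)&(abs(P[...,0]-.58)<.009); q=P[m]; print(cv2.minAreaRect((q[:,:2]*1000).astype(np.float32)),q[:,2].mean())
_,_,T=tooldepth('w16');T=T*1000
def show(n,u0,u1,v0,v1,z0,z1):
    t=T[v0:v1,u0:u1].reshape(-1,3); t=t[(t[:,2]>z0)&(t[:,2]<z1)]; print(n,len(t),'med',np.round(np.median(t,0),1),'min',np.round(t.min(0),1),'max',np.round(t.max(0),1))
show('coil',312,332,245,325,20,60)
show('jawL',286,296,205,300,40,100);show('jawR',341,352,205,290,40,100)
```

```text
tcp target [ 0.58318428 -0.20190516  0.18768213]
tool lin cm now [ 0.   -0.02 -0.01] rot [0.0002 0.0003 0.0004] n 1 grip 0.01939724520425388 F [ 0.  -0.3 -0.9]
[0.0, -0.02, -0.01] [0.0002, 0.0003, 0.0004]
mouth now [ 0.58324835 -0.2033995   0.10139651]
((578.3554077148438, -152.00294494628906), (7.859034061431885, 26.564502716064453), 5.102160930633545) 0.11938847403626913
coil 1436 med [-2.4 -2.4 45.3] min [ -7.9 -22.8  42.6] max [ 2.6 24.2 53.9]
jawL 713 med [-21.5 -11.7  74.8] min [-25.1 -34.5  64.3] max [-17.6  24.3  85.3]
jawR 583 med [ 11.  -13.6  75.1] min [  8.1 -34.5  62.3] max [13.9 21.1 87.8]
```

View pics/c16.png

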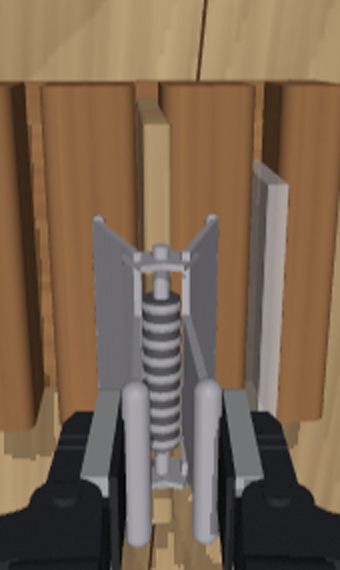

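View pics/cs16.png

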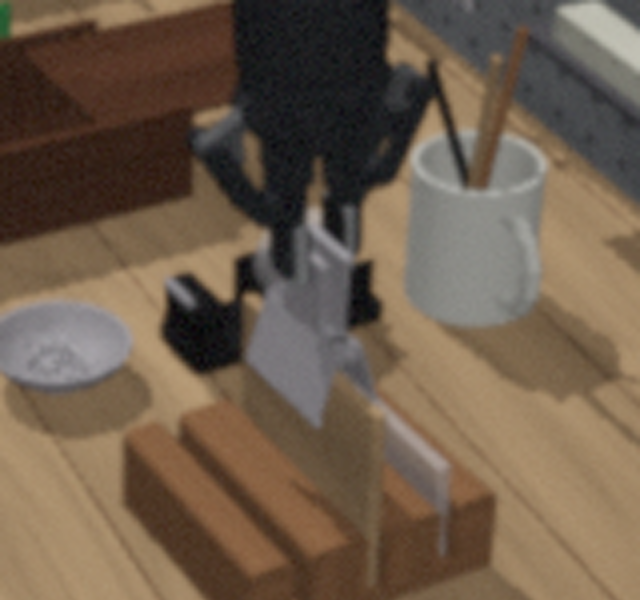

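The jaws hang on either side of the board about 18 mm below its edge. The coil is about 13 mm clear of it and there is no contact force. Checking for stillness, then handing in.

Run:
```python
from h import *
s=read_state(); print(s['time'],np.abs(s['dq']).max(),s['tcp_pos'],s['force'],s['grip_width'])
im,d,s=snap('top','t17'); s=read_state(); print(s['tcp_pos'],np.abs(s['dq']).max(),s['force'])
print(close_job())
```

```text
16.9 0.0031993649763397795 [ 0.58318251 -0.20209245  0.1877557 ] [ 0.00680167 -0.02865286 -0.52024647] 0.019337049886570902
[ 0.58321048 -0.20210123  0.18782426] 0.0027305962349736643 [-0.45768475 -0.2764871   0.01081005]
the job is handed in; nothing more can be done
None
```

I moved the memo board from the chest into the middle slot of the right-hand rack and let go of it. I then squeezed the bulldog clip off the chest wall and handed the job in at about 17 s, holding it wide open over the board's top edge.

**Board:** it stands fully down, with its top at 0.1195 m against an expected 0.120 m. It is about 0.1 mm off the rack's centre across the slot and about 1 mm along it. The plaque in the next slot has not moved.

**Clip:**
- **Gape:** it is at full gape, with the gripper reading 19.4 mm where I expected 21 mm; I take the difference to be give in the fingers.
- **Position:** its mouth is within 0.5 mm of the middle of the board. The jaws straddle the edge and hang about 18 mm below it, with the coil about 13 mm above it.
- **Load:** the arm was still and the force on it was near zero (about 0.5 N), so the clip is not biting, pressing or resting on the board.
- **Tilt:** the clip sat tilted about 0.065 rad in the grip, so I turned the tool to hang it upright.

No check failed. I took a final top picture but did not go through it for the other things on the desk. The earlier views showed none of them disturbed, and no unexpected contact force appeared on the way.

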